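Spindle the bamboo lids and cork them

TASK

Pick up the steel skewer by its handle, thread it level through the straw holes of the three bamboo lids standing in the organizer's pull-out tray, and push its point firmly home to the bottom of the bored cork lying behind them: the cork slides back until the clear divider stops it, so feel for the firm stop and lean on it steadily for a moment without straining the divider. Then lift the lids off the rack as one corked stack and set it down gently in the two saddles of the drying stand, handle in the flat-bottomed saddle and cork in the V, and let go. Leave everything else on the counter where it is.

Things in the scene. Friction and masses are not known exactly. Their poses are not given: they have to be found in the camera images.
- skewer: Skewer, 70 g. Steel rod 6 mm thick, 150 mm long, last 11 mm tapered to a 2.4 mm blunt point; steel guard 24 mm across, 3 mm thick; dark wooden handle 100 mm long, 18 wide, 20 high. Origin on the axis at the guard's front face; x runs along the rod to its point (at +150 mm), z up; handle from x = -103 to -3 mm. Starts level in its rest, axis 27 mm up. Hold the handle near x = -50 mm.
- rest: Low wooden rest (fixed, up to 29 mm high) that carries the skewer, point towards the rest's -y. Origin under its base; 40 mm wide, base from y = -70 to +80 mm; handle notch at y = +70 mm (under the handle about 20 mm behind the guard), rod notch at y = -50 mm, each 12 mm thick. The skewer lifts straight up out of it.
- lid1: Bamboo jar lid, about 30 g, standing on edge, nearest the side where the skewer enters. Flat disc 70 mm across, 10 mm thick, with a straw hole 12 mm wide through its middle. Origin in the middle of the hole, halfway through the disc; y is the hole's axis, 49 mm above the table. Loose between posts 43 mm high, it can lean or shift a little; lifts straight up.
- lid2: The same lid, in the middle of the row, about 26 mm further along.
- lid3: The same lid, last of the row, nearest the cork.
- cork: Cork, 22 g, 28 mm thick, 35 mm long, loose on two ribs in line with the holes; slides back freely until stopped. Origin in the middle of its mouth, +y points out of the mouth to the lids. Blind bore 8 mm wide, drilled by hand 15 to 25 mm deep (not measured): its springy lining lets the rod in against 1 to 6 N once the cork is backed, then comes a firm stop at the bottom.
- organizer: Clear acrylic organizer, fixed, tray pulled out towards the robot. Origin on the table under the middle of the tray; lids and cork lie along its y axis at x = 0; the skewer enters from +y, moving along -y. Tray x = -76 to 80, y = -90 to 90 mm, front wall 39 mm high, side walls 31 mm; its steel pull reaches x = -93 mm; box behind it x = 80 to 232, y = -94 to 94 mm, 123 mm high.
- tray_end (a point): Point on the tray's floor at its far end, y = -86 mm, x = 0 of the organizer. Between it and the cork stands a clear upright divider (60 mm wide, top 60 mm above the table), locked anywhere from 3 to 29 mm behind the cork's back: its setting is not measured and must be felt. It is brittle: a steady 11 to 15 N through the cork presses the point home, over 20 N cracks it.
- stand: Wooden drying stand, fixed, base 100 x 215 mm. Origin at the centre of its underside. Saddle for the handle at y = +80 mm: slot 25 mm wide, floor 55 mm up, flared horns to 83 mm. V saddle (90 degrees) for the cork at y = -81 mm. Both 8 mm thick. The loaded skewer lies along y at x = 0, axis 65 mm up, point to -y, its origin at y = +64 mm, lids hanging free between the saddles.
- jar: Green ceramic jar with a cork stopper, 88 mm across, 126 mm high, standing on top of the organizer. Bystander.
- jug: White plastic measuring jug, about 100 mm across, 135 mm high, at the back. Bystander.
- tin: Tin can with a yellow band, 72 mm across, 105 mm high, at the back. Bystander.
- mill: Dark wooden pepper mill, 58 mm across, 186 mm high, at the back. Bystander.
- can_opener: Steel can opener lying flat, about 170 mm long, to the left of the tray. Bystander.
- plain_lid: Round bamboo lid without a hole, 70 mm across, lying flat in front of the stand. Bystander.

How it is judged:
By the outcome, as a careful person would: the job done as asked, in the order asked, and still so for the second after the job is handed in, with the robot touching nothing.
It also fails if it takes over 61 s, if anything falls off the work surface, if the arm or the gripper's body presses on something with over 40 N, if the wrist force passes 120 N, or if a joint passes its speed limit or range.

ROBOT

A 6-joint arm with a two-finger parallel gripper is mounted at the origin on the work surface. World frame = base frame: x ahead of the robot, y to its left, z up, the work surface at z = 0. Lengths are in m, angles in rad, forces in N, time in s.
With the tool pointing down it reaches from about 0.425 to 0.95 m from the base axis. Payload 3.5 kg.
Tool frame: the origin (TCP) lies at the very end of the fingers, on their centre line; the grasp point (between the pads) lies 19 mm behind it; y points along the fingers, z is the direction in which the jaws open and shut, and the axes are right-handed (so a half turn about y gives the same grasp; the last joint's range is limited). The gripper opens to 85 mm and grips with 20 to 120 N. Pads are 22 mm wide; open, the fingers measure 114 mm over their backs; the gripper's body (76 mm by 85 mm) begins 54 mm behind the grasp point. The pads swing forward as they close: fully open they stand 13 mm farther back than shut.
Start: joints at [1.114, 0.286, 1.577, -0, 1.279, -0.15], TCP at [0.204, 0.643, 0.231] pointing down, gripper open.
Joint ranges: [-2.77, 2.77], [-0.9, 2.22], [0.21, 2.48], [-1.53, 4.67], [0.24, 2.81], [-2.84, 2.84]. Speed limits (rad/s): [2.79, 2.79, 3.14, 3.14, 3.14, 3.14].

INTERFACE

Orientations are given as a unit quaternion [x, y, z, w].
In Python, from plant import ctrl gives the robot as it stands. The module is installed in compiled form; this text tells all that it offers.
- The arm moves only by the tool jog_arm, never from a script. Its argument "deltas" is a list of rows, each a list of 3 entries, a list of its own where there are three numbers: the turn, a rotation vector about the tool's x, y, z in rad, then the shift along the tool's x, y, z in m, then the opening, from 0 (shut) to 1 (fully open). In form: [[[wx, wy, wz], [dx, dy, dz], gripper], ...]. A call has 1 to 10 rows; each row is the pose to reach, as a shift and turn from the pose measured when the call began, along the tool's axes at that moment; what a row does not reach only later rows make up. A row lasts 1/12 s, in which the tool goes at most 41.7 mm and 7.16 degrees, less where a joint would pass 70% of its speed; a pose out of reach is approached as far as the arm can. A call with a gripper value outside its range is refused whole. The fingers move at their own pace and stop on an object; "force" is the grip in N (left out, the last holds). Time passes only in rows, so rows that repeat a pose let the fingers close. It gives the time, the measured TCP pose, the force and the opening at its end, in the units of the state.
- ctrl.get_state(): the state, without advancing time (a new reading comes with each control period).
- ctrl.read_camera(name): name is "scene" or "top"; returns a dict with "pixels" (384x512x3 uint8, blue, green, red), "range_z" (384x512 float32, m along the optical axis (not along the pixel's ray), 0 where there is no reading), "fx", "fy", "cx", "cy" (pixels), "k1" (the pictures are not rectified: a ray, as slopes to the right and down, at radius r is drawn at 1 + k1 r^2 times it, then the intrinsics apply), "T" (4x4, takes a point from camera to world coordinates). Camera axes: x right, y up, looking along -z (the intrinsics and any distortion apply to the point x, -y, -z); pixel columns grow to the right and rows downward; lengths in m; the calibration is good to about 2 mm. A picture is of the moment at which its call begins.
- ctrl.sign_off(): hands the job in, once; it reports no verdict.
The state is a dict: "time": time; "qpos": joint angles; "dq": joint speeds; "joint_efforts": joint torques, N m; "eef_pos": TCP position; "tcp_rot": TCP orientation; "contact_force": force on the tool from outside, world axes, zero at the start; "wrist_torque": the same for the moment, N m; "opening": opening from 0.0 (shut) to 1.0 (fully open).
Only numpy, scipy, OpenCV 4.12 (cv2) and the standard library are available. Lean on these libraries where they do the work, as an engineer would, in place of code of your own. Each camera call takes 0.05 s, during which the arm holds its last target.

## Working session

There is one attempt and no reset: what is moved stays moved. The work goes in short steps, Python scripts to look and compute and a tool call to move; the robot and the scene stay as the last step left them, time stands still between calls to the robot, and variables do not carry over. Pictures are saved under pics/ and viewed, and the job is handed in when it is done.

Besides the shell and the picture viewer there is one more tool, called after "Request:" as a command line: name --argument value ..., lists and objects as JSON in quotes. jog_arm: Moves the arm, as the interface text tells. Its arguments: {"type":"object","properties":{"deltas":{"type":"array","items":{"type":"array"}},"force":{"type":"number"}},"required":["deltas"]}

```bash
mkdir -p pics; ls; python3 - <<'E'
from plant import ctrl
import cv2, numpy as np
s=ctrl.get_state(); print(s)
for n in("scene","top"):
    c=ctrl.read_camera(n); cv2.imwrite(f"pics/{n}0.png",c["pixels"]); np.savez(f"{n}0.npz",**c)
    print(n,c["fx"],c["fy"],c["cx"],c["cy"],c["k1"],c["T"],(c["range_z"]>0).mean())
E
```

```text
pics
{'time': 0.0, 'qpos': array([ 1.11397557e+00,  2.87152898e-01,  1.57817390e+00, -1.02717506e-05,
        1.27861335e+00, -1.50032694e-01]), 'dq': array([-0.00025107, -0.00042747,  0.00019707,  0.00013121,  0.00038914,
       -0.00032229]), 'joint_efforts': array([ 1.17844385e-03, -4.05970752e+01, -2.92634082e+01, -4.64380662e-05,
        5.59118431e-03,  1.17551724e-05]), 'eef_pos': array([0.20354996, 0.64288651, 0.22995738]), 'tcp_rot': array([ 0.69959683, -0.10828465,  0.10779532, -0.69801066]), 'contact_force': array([-0.17355522,  0.20527766,  0.11200638]), 'wrist_torque': array([ 0.01686129, -0.00459583, -0.00336889]), 'opening': 0.9979579364616209}
scene 361.5440639467472 361.5440639467472 255.91616303953134 193.91042948736936 -0.08683781772815051 [[ 0.85059161 -0.43479577  0.29571364  0.78691292]
 [ 0.52572859  0.6923323  -0.4942524  -0.44452686]
 [ 0.01016675  0.57587206  0.81747661  0.8937764 ]
 [ 0.          0.          0.          1.        ]] 0.9958902994791666
top 488.1567603234354 488.1567603234354 258.2167621792967 191.970521881558 0.05090912742507865 [[-0.01835833  0.98349975 -0.1799756   0.25237675]
 [-0.99977555 -0.01615366  0.01370792  0.03162591]
 [ 0.01057447  0.18018686  0.98357556  1.60443498]
 [ 0.          0.          0.          1.        ]] 0.995941162109375
```

View pics/scene0.png

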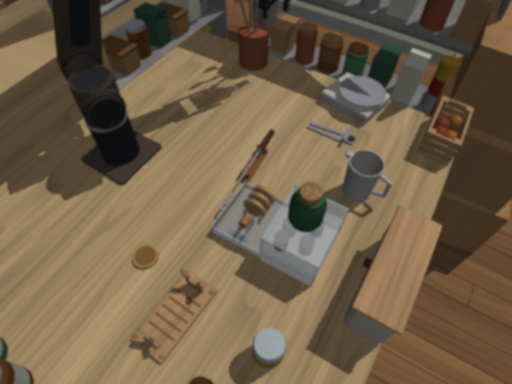

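View pics/top0.png

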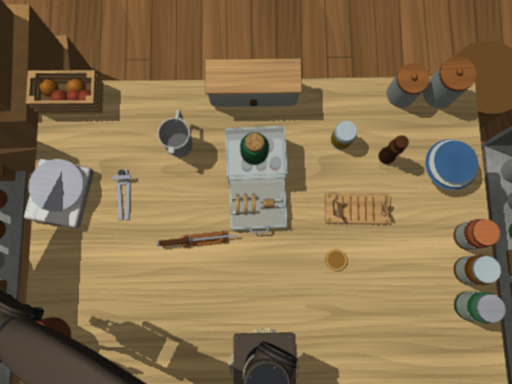

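```bash
cat > h.py <<'E'
import numpy as np, cv2
def load(f): return dict(np.load(f))
def K(c): return np.array([[c["fx"],0,c["cx"]],[0,c["fy"],c["cy"]],[0,0,1]],float)
def D(c): return np.array([c["k1"],0,0,0],float)
def ray(c,uv):
    uv=np.asarray(uv,float).reshape(-1,1,2)
    p=cv2.undistortPoints(uv,K(c),D(c)).reshape(-1,2)
    d=np.c_[p[:,0],-p[:,1],-np.ones(len(p))]
    return c["T"][:3,3], d@c["T"][:3,:3].T
def onz(c,uv,z):
    o,d=ray(c,uv); t=(z-o[2])/d[:,2]; return o+d*t[:,None]
def proj(c,P):
    P=np.asarray(P,float).reshape(-1,3); T=c["T"]; q=(P-T[:3,3])@T[:3,:3]
    q=q*[1,-1,-1]
    return cv2.projectPoints(q.reshape(-1,1,3),np.zeros(3),np.zeros(3),K(c),D(c))[0].reshape(-1,2)
def cloud(c):
    h,w=c["range_z"].shape; v,u=np.mgrid[:h,:w]
    o,d=ray(c,np.c_[u.ravel(),v.ravel()])
    return (o+d*c["range_z"].reshape(-1,1)).reshape(h,w,3)
def crop(c,u0,v0,w,h,s,f):
    im=c["pixels"][v0:v0+h,u0:u0+w]; im=cv2.resize(im,None,fx=s,fy=s,interpolation=cv2.INTER_CUBIC)
    for k in range(0,w,10): cv2.putText(im,str(u0+k),(k*s,8),0,.3,(255,0,255),1); cv2.line(im,(k*s+s//2,10),(k*s+s//2,14),(255,0,255),1)
    for k in range(0,h,10): cv2.putText(im,str(v0+k),(0,k*s+s//2+3),0,.3,(255,0,255),1)
    cv2.imwrite(f,im)
E
python3 - <<'E'
from h import *
t=load("top0.npz"); s=load("scene0.npz")
crop(t,150,175,150,75,5,"pics/t_a.png"); crop(t,315,180,90,90,6,"pics/t_b.png")
crop(s,200,120,100,75,8,"pics/s_a.png"); crop(s,200,175,100,75,8,"pics/s_a2.png"); crop(s,125,235,100,75,8,"pics/s_b.png"); crop(s,125,275,100,90,6,"pics/s_b2.png")
E
```

```text
(no output)
```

View pics/t_a.png

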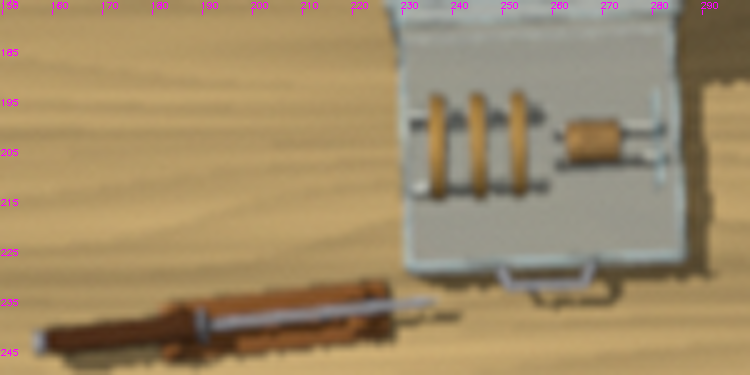

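View pics/s_a.png

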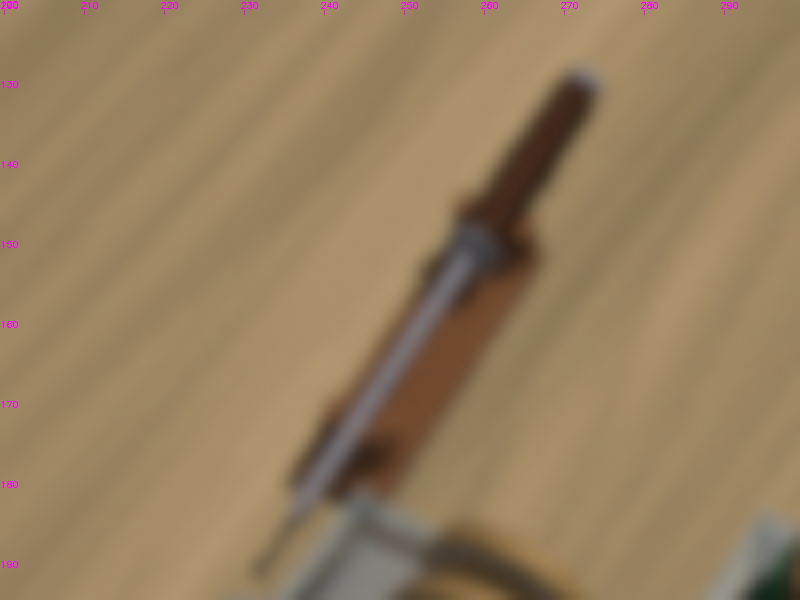

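View pics/s_a2.png

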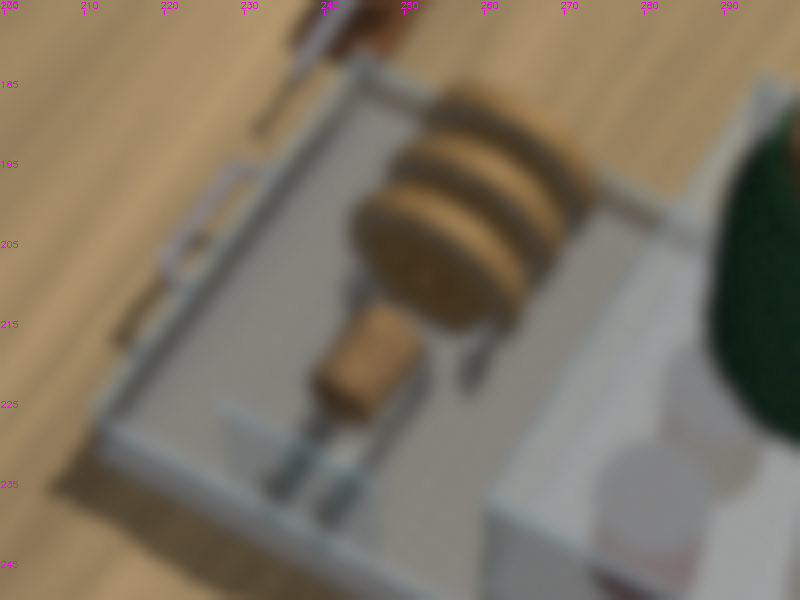

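View pics/t_b.png

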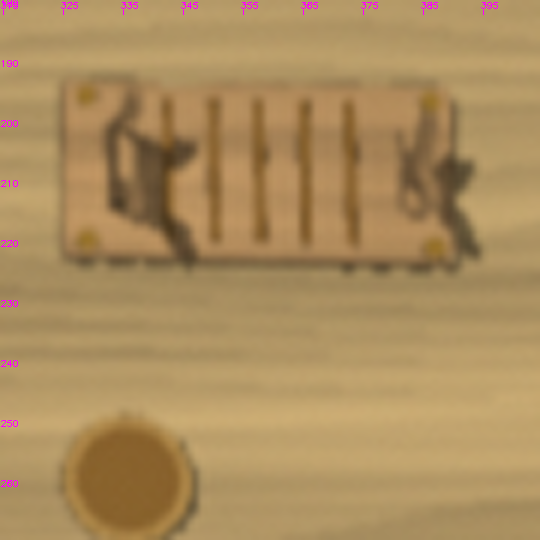

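View pics/s_b.png

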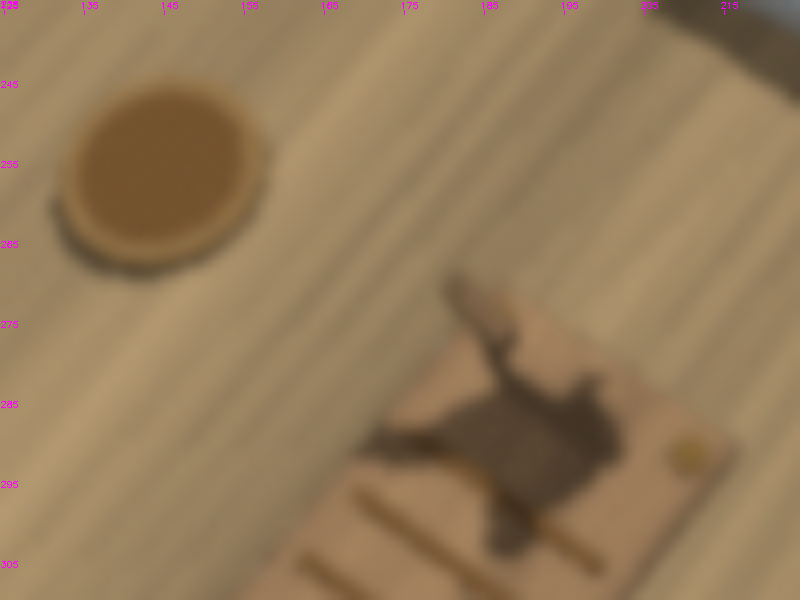

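View pics/s_b2.png

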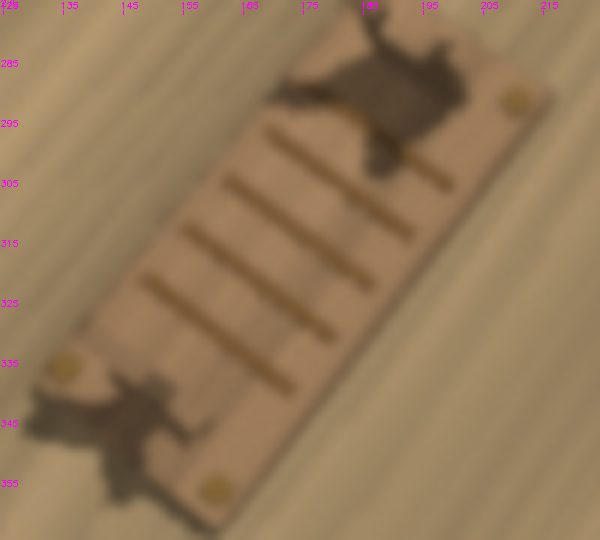

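```bash
cat > m.py <<'E'
from h import *
def up(c,u0,v0,w,h,s=8):
    im=c["pixels"][v0:v0+h,u0:u0+w]; return cv2.resize(im,None,fx=s,fy=s,interpolation=cv2.INTER_CUBIC)
def blobs(m,u0,v0,s=8,amin=400):
    cs,_=cv2.findContours(m.astype(np.uint8),cv2.RETR_EXTERNAL,cv2.CHAIN_APPROX_NONE)
    out=[]
    for k in cs:
        if cv2.contourArea(k)<amin: continue
        p=k.reshape(-1,2).astype(float); p=(p+.5)/s-.5+[u0,v0]; out.append(p)
    return out
E
python3 - <<'E'
from m import *
t=load("top0.npz")
u0,v0,w,h=225,185,65,35
im=up(t,u0,v0,w,h); hsv=cv2.cvtColor(im,cv2.COLOR_BGR2HSV)
m=(hsv[...,1]>95)&(hsv[...,0]<30)
cv2.imwrite("pics/mlid.png",np.vstack([im,cv2.cvtColor((m*255).astype(np.uint8),cv2.COLOR_GRAY2BGR)]))
for p in sorted(blobs(m,u0,v0),key=lambda p:p[:,0].mean()):
    r=cv2.minAreaRect(p.astype(np.float32)); print("blob",p.min(0).round(2),p.max(0).round(2),[np.round(x,2) for x in r])
    b=cv2.boxPoints(r); print(onz(t,b,.049)[:,:2].round(4).tolist(), "ctr z49",onz(t,[r[0]],.049)[0].round(4),"z84",onz(t,[r[0]],.084)[0].round(4))
P=cloud(t)
for (u,v) in [(237,204),(245,204),(253,204),(268,203),(290,215),(232,215),(256,220),(282,200),(265,201)]: print(u,v,P[v,u].round(4))
E
```

```text
blob [224.56 184.56] [229.31 219.44] [array([226.94, 202.  ]), array([34.88,  4.75]), np.float64(90.0)]
[[0.5632, 0.1187], [0.563, 0.1033], [0.4491, 0.1042], [0.4493, 0.1194]] ctr z49 [0.5058 0.1114 0.049 ] z84 [0.5001 0.1096 0.084 ]
blob [235.06 193.94] [238.56 213.94] [array([236.81, 203.94]), array([20. ,  3.5]), np.float64(90.0)]
[[0.5318, 0.085], [0.5316, 0.0737], [0.4663, 0.0744], [0.4665, 0.0856]] ctr z49 [0.4989 0.0797 0.049 ] z84 [0.4934 0.0786 0.084 ]
blob [243.19 193.56] [246.81 213.69] [array([244.97, 203.63]), array([20.15,  3.38]), np.float64(88.87)]
[[0.5325, 0.059], [0.5325, 0.0481], [0.4668, 0.0477], [0.4667, 0.0586]] ctr z49 [0.4995 0.0534 0.049 ] z84 [0.4939 0.0529 0.084 ]
blob [251.31 193.31] [254.81 213.19] [array([253.06, 203.25]), array([19.88,  3.5 ]), np.float64(90.0)]
[[0.5329, 0.0324], [0.5328, 0.0211], [0.4679, 0.0222], [0.4681, 0.0334]] ctr z49 [0.5003 0.0273 0.049 ] z84 [0.4947 0.0273 0.084 ]
blob [262.81 198.94] [273.56 206.81] [array([268.21, 202.9 ]), array([ 7.78, 10.77]), np.float64(88.64)]
[[0.5132, -0.0042], [0.5135, -0.039], [0.4881, -0.039], [0.4878, -0.0043]] ctr z49 [ 0.5006 -0.0216  0.049 ] z84 [ 0.495  -0.0205  0.084 ]
blob [285.56 184.56] [289.44 219.44] [array([287.5, 202. ]), array([34.88,  3.88]), np.float64(90.0)]
[[0.56, -0.0794], [0.5598, -0.092], [0.4458, -0.0885], [0.446, -0.0761]] ctr z49 [ 0.5025 -0.084   0.049 ] z84 [ 0.4969 -0.0814  0.084 ]
237 204 [0.4935 0.078  0.082 ]
245 204 [0.4927 0.0528 0.0841]
253 204 [0.4925 0.0276 0.0829]
268 203 [ 0.4981 -0.0205  0.0627]
290 215 [ 0.4663 -0.0944  0.0025]
232 215 [0.4656 0.0962 0.032 ]
256 220 [0.4507 0.0184 0.0096]
282 200 [ 0.5129 -0.0678  0.0276]
265 201 [ 0.5054 -0.0111  0.0588]
```

View pics/mlid.png

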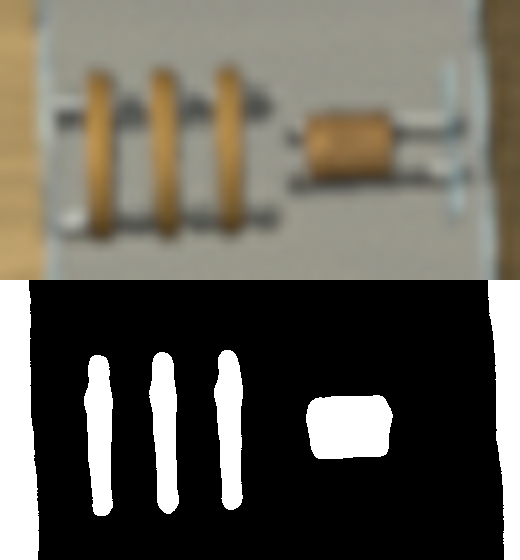

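```bash
python3 - <<'E'
from m import *
t=load("top0.npz")
def fitmask(name,u0,v0,w,h,f):
    im=up(t,u0,v0,w,h); hsv=cv2.cvtColor(im,cv2.COLOR_BGR2HSV); m=f(im.astype(int),hsv.astype(int))
    cv2.imwrite(f"pics/{name}.png",np.vstack([im,cv2.cvtColor((m*255).astype(np.uint8),cv2.COLOR_GRAY2BGR)]))
for n,(u,v) in {"table":(345,240),"standA":(355,208),"standB":(331,205),"handle":(170,241),"rod":(210,237),"rest":(215,241),"tab2":(200,225),"rimL":(231,215),"rimF":(255,227)}.items():
    px=t["pixels"][v,u]; print(n,px,cv2.cvtColor(px.reshape(1,1,3),cv2.COLOR_BGR2HSV)[0,0])
fitmask("mst",318,186,80,45,lambda i,h:(h[...,0]<=14)&(h[...,1]>80))
fitmask("mrod",150,222,95,32,lambda i,h:(h[...,1]<75))
fitmask("mhan",150,222,95,32,lambda i,h:(h[...,2]<90))
P=cloud(t)
for (u,v) in [(355,208),(331,205),(336,208),(385,207),(340,240),(210,237),(175,241),(200,225)]: print(u,v,P[v,u].round(4))
E
```

```text
table [101 150 176] [ 20 109 176]
standA [ 98 147 189] [ 16 123 189]
standB [ 84 128 164] [ 17 124 164]
handle [25 46 79] [ 12 174  79]
rod [123 125 135] [  5  23 135]
rest [ 42  80 127] [ 13 171 127]
tab2 [103 153 181] [ 19 110 181]
rimL [155 164 162] [ 37  14 164]
rimF [159 162 150] [ 83  19 162]
355 208 [ 0.4853 -0.3094  0.0085]
331 205 [ 0.4964 -0.2304  0.0101]
336 208 [ 0.4799 -0.239   0.0526]
385 207 [ 0.4816 -0.3982  0.0455]
340 240 [ 0.3814 -0.2564 -0.0013]
210 237 [0.3974 0.1691 0.0116]
175 241 [0.3846 0.2789 0.0341]
200 225 [ 0.4389  0.2034 -0.0036]
```

View pics/mst.png

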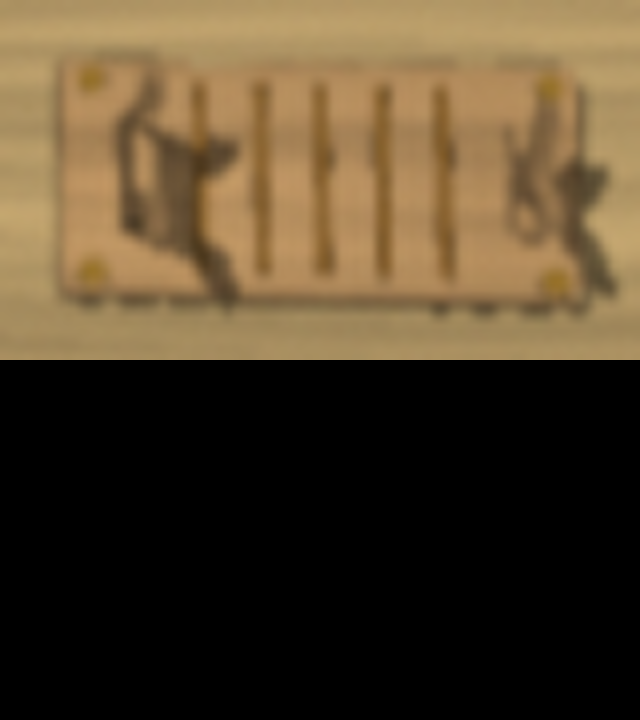

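View pics/mrod.png

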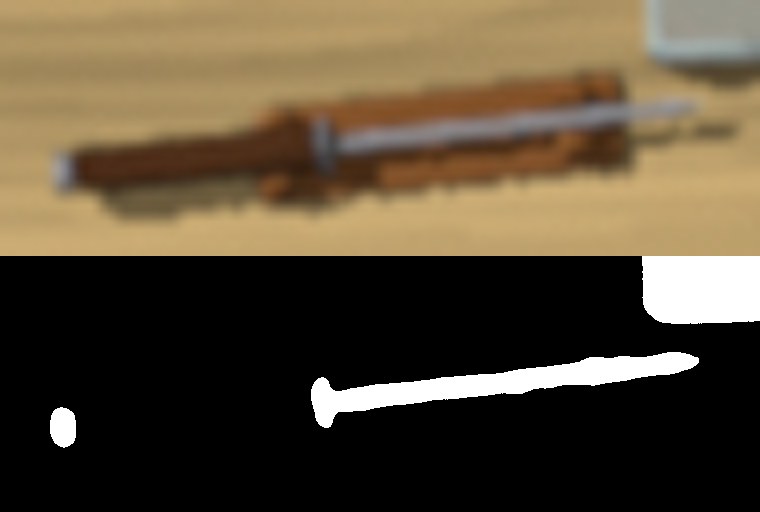

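View pics/mhan.png

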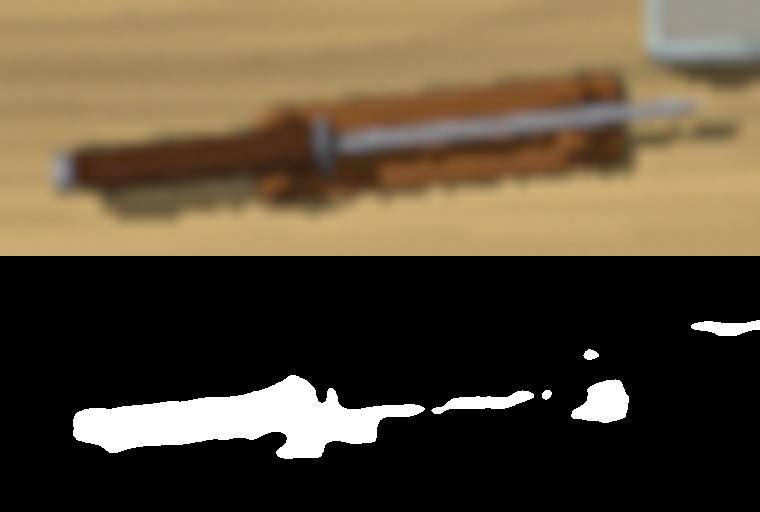

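```bash
python3 - <<'E'
from m import *
t=load("top0.npz"); s=load("scene0.npz")
# skewer top
u0,v0,w,h=150,222,95,32
im=up(t,u0,v0,w,h); hsv=cv2.cvtColor(im,cv2.COLOR_BGR2HSV)
bl=[p for p in blobs(hsv[...,1]<75,u0,v0,amin=200) if p[:,1].mean()>232]
for p in bl: print("steel",p.min(0).round(2),p.max(0).round(2),p.mean(0).round(2))
m=(hsv[...,1]<75).astype(np.uint8)
yy,xx=np.nonzero(m); uu=(xx+.5)/8-.5+u0; vv=(yy+.5)/8-.5+v0
sel=(uu>195)&(uu<234)&(vv>231); 
cap=(uu<165)
W=onz(t,np.c_[uu[sel],vv[sel]],.027); Wc=onz(t,np.c_[uu[cap],vv[cap]],.027)
k=np.polyfit(W[:,1],W[:,0],1); print("rod line x=%.4f y + %.4f"%tuple(k),"cap ctr",Wc.mean(0).round(4),"line at cap",np.polyval(k,Wc[:,1].mean()).round(4))
print("tip",onz(t,[[bl[0][:,0].max(),235]],.027), "cap end",onz(t,[[uu[cap].min(),243]],.027))
# guard
g=(uu>188)&(uu<192.2)&(vv>232); print("guard",onz(t,[[uu[g].mean(),vv[g].mean()]],.027),uu[g].min(),uu[g].max())
# pegs
for a in [(92,80),(550,87),(92,272),(556,283)]: print("peg",onz(t,[[318+(a[0]+.5)/8-.5,186+(a[1]+.5)/8-.5]],.010)[0].round(4))
P=cloud(t)
# organizer rim corners, front top edge z39
for a in [(231,228.3),(285.8,226.5)]: print("front",onz(t,[a],.039)[0].round(4))
# stand high points
Q=P[188:228,320:400].reshape(-1,3); q=Q[Q[:,2]>.03]; 
for sgn in (q[:,1]>-.32,q[:,1]<-.32): print(len(q[sgn]),q[sgn].mean(0).round(4),q[sgn].min(0).round(4),q[sgn].max(0).round(4))
E
python3 - <<'E'
import sys; sys.path.insert(0,'.')
from m import *
s=load("scene0.npz")
im=s["range_z"]; P=cloud(s)
for n,(u,v) in {"lid3face":(254,208),"lid1top":(262,185),"cork":(245,216),"handle":(268,138),"slot":(188,288),"table":(230,150)}.items(): print(n,P[v,u].round(4))
E
```

```text
steel [155.81 240.44] [158.94 245.44] [157.4  242.91]
steel [188.44 233.56] [236.81 242.94] [211.55 237.39]
rod line x=-0.0949 y + 0.4101 cap ctr [0.3802 0.3361 0.027 ] line at cap 0.3782
tip [[0.40549986 0.33171744 0.027     ]] cap end [[0.38002458 0.34116229 0.027     ]]
guard [[0.38819677 0.23138281 0.027     ]] 188.4375 192.1875
peg [ 0.5282 -0.2254  0.01  ]
peg [ 0.5221 -0.4147  0.01  ]
peg [ 0.4481 -0.2218  0.01  ]
peg [ 0.4405 -0.4117  0.01  ]
front [0.4216 0.0994 0.039 ]
front [ 0.4244 -0.0769  0.039 ]
99 [ 0.4518 -0.1966  0.2967] [ 0.2524 -0.2435  0.0316] [0.5219 0.0316 1.6044]
65 [ 0.4814 -0.397   0.0541] [ 0.4533 -0.4032  0.0319] [ 0.5095 -0.3912  0.0692]
lid3face [0.5046 0.0184 0.0565]
lid1top [0.462  0.134  0.0005]
cork [ 0.5    -0.0202  0.0637]
handle [0.3924 0.2855 0.0356]
slot [ 0.4749 -0.2509  0.0102]
table [ 0.2967  0.2025 -0.0014]
```

```bash
python3 - <<'E'
from m import *
t=load("top0.npz"); s=load("scene0.npz")
print("top tip",onz(t,[[236.81,234.7]],.027),"cap end",onz(t,[[155.81,243]],.027),"guard l/r",onz(t,[[188.44,239],[192.0,239]],.027))
# intensity profile along the rod in top, and scene
for c,a,b,n in((t,(150,243.6),(242,234.3),"top"),(s,(276,126),(228,197),"scene")):
    g=c["pixels"].astype(np.float32); L=np.hypot(b[0]-a[0],b[1]-a[1]); k=np.arange(0,L,1.)
    uv=np.array(a)+np.outer(k/L,np.array(b)-a); v=cv2.remap(g,uv[:,0].astype(np.float32).reshape(1,-1),uv[:,1].astype(np.float32).reshape(1,-1),cv2.INTER_LINEAR)[0]
    print(n); W=onz(c,uv,.027)
    for q,x,w in zip(uv,v,W): print(q.round(1),x.astype(int),w[:2].round(3),end=" | ")
    print()
E
```

```text
top tip [[0.40184319 0.08136651 0.027     ]] cap end [[0.38002473 0.34117026 0.027     ]] guard l/r [[0.39083599 0.23704437 0.027     ]
 [0.39062109 0.22562481 0.027     ]]
top
[150.  243.6] [102 153 180] [0.378 0.36 ] | [151.  243.5] [104 155 182] [0.379 0.356] | [152.  243.4] [104 154 183] [0.379 0.353] | [153.  243.3] [104 155 182] [0.379 0.35 ] | [154.  243.2] [103 155 183] [0.38  0.347] | [155.  243.1] [107 154 181] [0.38  0.344] | [156. 243.] [130 155 171] [0.38  0.341] | [157.  242.9] [145 147 152] [0.38  0.337] | [158.  242.8] [115 112 116] [0.381 0.334] | [159.  242.7] [57 62 80] [0.381 0.331] | [159.9 242.6] [22 40 70] [0.381 0.328] | [160.9 242.5] [21 41 73] [0.381 0.325] | [161.9 242.4] [24 43 75] [0.382 0.322] | [162.9 242.3] [24 44 76] [0.382 0.318] | [163.9 242.2] [23 44 75] [0.382 0.315] | [164.9 242.1] [24 44 75] [0.382 0.312] | [165.9 242. ] [24 45 76] [0.383 0.309] | [166.9 241.9] [24 45 77] [0.383 0.306] | [167.9 241.8] [25 45 77] [0.383 0.303] | [168.9 241.7] [25 45 77] [0.383 0.299] | [169.9 241.6] [24 45 78] [0.384 0.296] | [170.9 241.5] [24 45 78] [0.384 0.293
[... 6065 characters left out ...]
6.8 184. ] [ 92 106 119] [0.406 0.08 ] | [236.2 184.8] [ 83 104 120] [0.406 0.077] | [235.7 185.6] [ 80 105 123] [0.406 0.073] | [235.1 186.5] [ 79 107 126] [0.407 0.07 ] | [234.6 187.3] [ 80 109 129] [0.407 0.066] | [234.  188.1] [ 78 107 126] [0.407 0.063] | [233.4 189. ] [ 79 107 126] [0.408 0.059] | [232.9 189.8] [ 77 105 124] [0.408 0.056] | [232.3 190.6] [ 77 106 125] [0.408 0.053] | [231.8 191.4] [ 82 111 131] [0.408 0.049] | [231.2 192.3] [ 90 122 143] [0.409 0.046] | [230.6 193.1] [ 97 129 151] [0.409 0.043] | [230.1 193.9] [105 130 148] [0.409 0.039] | [229.5 194.8] [113 127 140] [0.41  0.036] | [229.  195.6] [117 124 134] [0.41  0.033] | [228.4 196.4] [119 125 134] [0.41  0.029] |
```

```bash
python3 - <<'E'
from m import *
from scipy.spatial.transform import Rotation as R
from plant import ctrl
t=load("top0.npz"); s=load("scene0.npz")
for c,n,u0,v0,w,h in((s,"scene",225,120,60,75),(t,"top",150,222,95,32)):
    im=up(c,u0,v0,w,h); hsv=cv2.cvtColor(im,cv2.COLOR_BGR2HSV)
    bl=max(blobs((hsv[...,2]<85),u0,v0),key=len); W=onz(c,bl,.027); 
    a=np.zeros(im.shape[:2],np.uint8)
    yy,xx=np.nonzero(hsv[...,2]<85); uv=np.c_[(xx+.5)/8-.5+u0,(yy+.5)/8-.5+v0]
    for z in (.027,.037):
        W=onz(c,uv,z); k=(W[:,1]>.265)&(W[:,1]<.325)&(abs(W[:,0]-.385)<.02); print(n,z,W[k].mean(0).round(4), np.polyfit(W[k,1],W[k,0],1).round(4), W[k,0].min().round(4),W[k,0].max().round(4))
    rd=(hsv[...,1]<60); yy,xx=np.nonzero(rd); uv=np.c_[(xx+.5)/8-.5+u0,(yy+.5)/8-.5+v0]; W=onz(c,uv,.028)
    k=(W[:,1]>.12)&(W[:,1]<.215)&(abs(W[:,0]-.397)<.02); print(n,"rod",W[k].mean(0).round(4),np.polyfit(W[k,1],W[k,0],1).round(4))
st=ctrl.get_state(); r=R.from_quat(st["tcp_rot"]); print(r.as_matrix().round(3),st["eef_pos"],st["time"])
E
```

```text
scene 0.027 [0.3865 0.2934 0.027 ] [-0.0954  0.4145] 0.3764 0.3973
scene 0.037 [0.3904 0.2913 0.037 ] [-0.1026  0.4203] 0.3812 0.4016
scene rod [0.3969 0.1687 0.028 ] [-0.0875  0.4117]
top 0.027 [0.3809 0.2948 0.027 ] [-0.0743  0.4028] 0.3701 0.3908
top 0.037 [0.38   0.2946 0.037 ] [-0.0687  0.4003] 0.3694 0.3899
top rod [0.3942 0.1666 0.028 ] [-0.0965  0.4103]
[[ 0.953 -0.001  0.302]
 [-0.302 -0.002  0.953]
 [-0.    -1.    -0.002]] [0.20355546 0.64294658 0.23006348] 0.1
```

Request:
jog_arm --deltas '[[[0,1.171,0],[0.2813,0.11,-0.2873],0.6],[[0,1.171,0],[0.2813,0.11,-0.2873],0.6],[[0,1.171,0],[0.2813,0.11,-0.2873],0.6],[[0,1.171,0],[0.2813,0.11,-0.2873],0.6],[[0,1.171,0],[0.2813,0.11,-0.2873],0.6],[[0,1.171,0],[0.2813,0.11,-0.2873],0.6],[[0,1.171,0],[0.2813,0.11,-0.2873],0.6],[[0,1.171,0],[0.2813,0.11,-0.2873],0.6],[[0,1.171,0],[0.2813,0.11,-0.2873],0.6],[[0,1.171,0],[0.2813,0.11,-0.2873],0.6]]' --force 60

```text
time: 0.93
eef_pos: [0.3846, 0.2828, 0.1201]
tcp_rot: [0.522, -0.477, 0.478, -0.521]
contact_force: [0.5, 0.3, -0.2]
opening: 0.599
```

```bash
cat > go.py <<'E'
import numpy as np
from scipy.spatial.transform import Rotation as R
from plant import ctrl
def delta(target_pos, rod_dir_xy=None):
    """target TCP pos; rod_dir_xy: wanted world direction of tool -x (rod pointing)... returns rotvec, shift in tool axes, keeps y down"""
    s=ctrl.get_state(); r=R.from_quat(s["tcp_rot"]); M=r.as_matrix()
    d=M.T@(np.array(target_pos)-s["eef_pos"])
    if rod_dir_xy is None: w=np.zeros(3)
    else:
        a=np.array([*rod_dir_xy,0.]);a/=np.linalg.norm(a)
        x=a if M[:,0]@a>0 else -a
        y=np.array([0,0,-1.]); z=np.cross(x,y); w=R.from_matrix(M.T@np.c_[x,y,z]).as_rotvec()
    return w,d,s,M
E
python3 - <<'E'
from go import *
w,d,s,M=delta([.385,.284,.008],(.092,-1)); print(w.round(4),d.round(4)); print(M.round(4),s["eef_pos"],s["time"])
E
```

```text
[ 0.0013 -0.0033  0.0019] [-0.0014  0.1121  0.0007]
[[ 0.0883 -0.0011  0.9961]
 [-0.9961 -0.002   0.0883]
 [ 0.0019 -1.     -0.0013]] [0.38455969 0.28276669 0.12009409] 0.9333
```

Request:
jog_arm --deltas '[[[0.0013,-0.0033,0.0019],[-0.0014,0.04,0.0007],0.6],[[0.0013,-0.0033,0.0019],[-0.0014,0.08,0.0007],0.6],[[0.0013,-0.0033,0.0019],[-0.0014,0.105,0.0007],0.6],[[0.0013,-0.0033,0.0019],[-0.0014,0.111,0.0007],0.6],[[0.0013,-0.0033,0.0019],[-0.0014,0.111,0.0007],0.6],[[0.0013,-0.0033,0.0019],[-0.0014,0.111,0.0007],0.6]]'

```text
time: 1.43
eef_pos: [0.3856, 0.2845, 0.0099]
tcp_rot: [-0.522, 0.476, -0.477, 0.523]
contact_force: [0.4, -0.2, 1.3]
opening: 0.601
```

```bash
python3 - <<'E'
from plant import ctrl
from m import *
c=ctrl.read_camera("scene"); crop(c,225,95,80,100,6,"pics/s1.png")
c=ctrl.read_camera("top"); crop(c,150,200,100,60,8,"pics/t1.png"); print(ctrl.get_state())
E
```

```text
{'time': 1.5333, 'qpos': array([ 4.23677437e-01,  1.70462106e-01,  2.17799314e+00, -1.88517623e-05,
        7.88783804e-01,  3.31409322e-01]), 'dq': array([ 0.00314342, -0.00847426,  0.00092377,  0.00087045, -0.00153271,
       -0.00136543]), 'joint_efforts': array([-6.48295158e-02, -2.73195827e+01, -2.06767684e+01, -2.12238650e-03,
        1.62738265e-02,  3.56242379e-05]), 'eef_pos': array([0.38670972, 0.28508535, 0.01122949]), 'tcp_rot': array([-0.52111768,  0.4757897 , -0.47701944,  0.52393987]), 'contact_force': array([-0.01448124,  0.19857678, -0.13120975]), 'wrist_torque': array([-0.0272259 ,  0.03403375, -0.01204381]), 'opening': 0.6023958813549539}
```

View pics/s1.png

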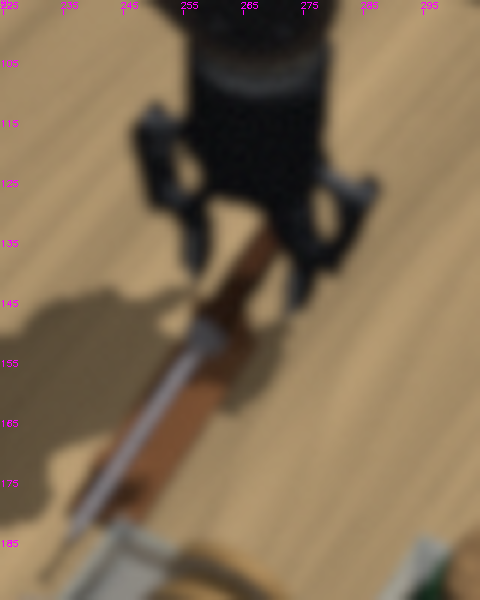

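View pics/t1.png

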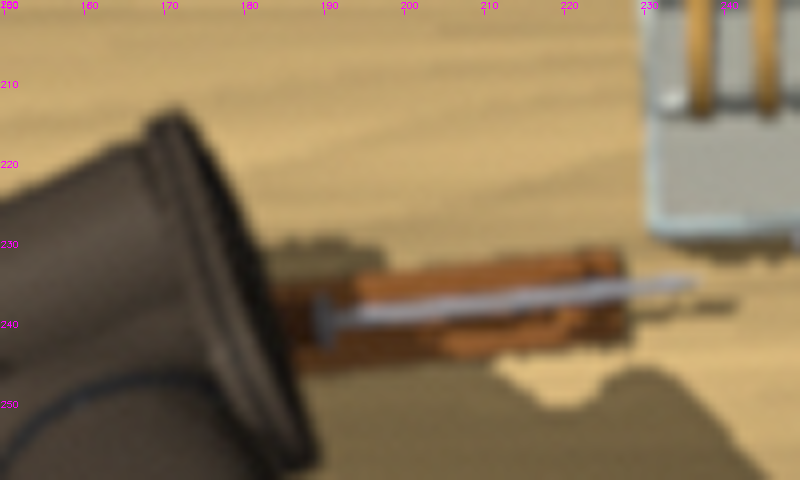

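Request:
jog_arm --deltas '[[[0,0,0],[0,0.001,-0.001],0.3],[[0,0,0],[0,0.001,-0.001],0.2],[[0,0,0],[0,0.001,-0.001],0.0],[[0,0,0],[0,0.001,-0.001],0.0],[[0,0,0],[0,0.001,-0.001],0.0],[[0,0,0],[0,0.001,-0.001],0.0],[[0,0,0],[0,0.001,-0.001],0.0],[[0,0,0],[0,0.001,-0.001],0.0]]' --force 80

```text
time: 2.2
eef_pos: [0.3866, 0.2856, 0.0118]
tcp_rot: [-0.521, 0.476, -0.477, 0.525]
contact_force: [-2.0, 0.1, 5.6]
opening: 0.192
```

```bash
python3 - <<'E'
from go import *
s=ctrl.get_state(); print(s)
w,d,s,M=delta([.385,.285,.060]); print(w.round(4),d.round(4)); print(M.round(4))
E
```

```text
{'time': 2.2, 'qpos': array([4.24777068e-01, 1.68923022e-01, 2.17846961e+00, 1.40813197e-04,
       7.87949752e-01, 3.32204919e-01]), 'dq': array([-1.46042169e-03, -3.20758486e-04,  8.75968272e-06,  3.16260124e-04,
       -1.42786095e-04,  7.73785909e-04]), 'joint_efforts': array([ -0.45887844, -25.57838738, -19.83967781,  -0.05259394,
        -0.38447636,  -0.0349639 ]), 'eef_pos': array([0.38660579, 0.28563628, 0.0117655 ]), 'tcp_rot': array([-0.52052976,  0.4755112 , -0.47719533,  0.52461652]), 'contact_force': array([-2.02138367,  0.11530194,  5.5982579 ]), 'wrist_torque': array([-0.1415632 ,  0.25969336, -0.08276901]), 'opening': 0.19249252681922732}
[0. 0. 0.] [ 0.0004 -0.0482 -0.0014]
[[ 0.0923  0.0057  0.9957]
 [-0.9957  0.0027  0.0923]
 [-0.0021 -1.      0.0059]]
```

Request:
jog_arm --deltas '[[[0,0,0],[0.0,-0.01,0.0],0.0],[[0,0,0],[0,-0.04,0],0.0],[[0,0,0],[0,-0.08,0],0.0],[[0,0,0],[0,-0.08,0],0.0],[[0,0,0],[0,-0.08,0],0.0]]'

```text
time: 2.62
eef_pos: [0.3884, 0.2865, 0.0954]
tcp_rot: [-0.518, 0.474, -0.478, 0.527]
contact_force: [-0.3, -0.5, -1.3]
opening: 0.196
```

```bash
python3 - <<'E'
from go import *
s=ctrl.get_state(); print(s["contact_force"],s["wrist_torque"],s["opening"])
w,d,s,M=delta([.4983,.316,.0338],(.0165,-1)); print(w.round(4),d.round(4),s["eef_pos"]); print(M.round(4))
E
```

```text
[-0.28885544 -0.52128552 -1.30705072] [ 0.05613116  0.0222302  -0.03688362] 0.19644817226647462
[-0.013   0.0761 -0.0052] [-0.0189  0.0632  0.1114] [0.38835046 0.28653254 0.09542725]
[[ 0.0925  0.0127  0.9956]
 [-0.9957  0.0059  0.0925]
 [-0.0047 -0.9999  0.0131]]
```

Request:
jog_arm --deltas '[[[-0.013,0.0761,-0.0052],[-0.0189,0.0,0.04],0.0],[[-0.013,0.0761,-0.0052],[-0.0189,0.0,0.08],0.0],[[-0.013,0.0761,-0.0052],[-0.0189,0.0,0.1114],0.0],[[-0.013,0.0761,-0.0052],[-0.0189,0.02,0.1114],0.0],[[-0.013,0.0761,-0.0052],[-0.0189,0.045,0.1114],0.0],[[-0.013,0.0761,-0.0052],[-0.0189,0.06,0.1114],0.0],[[-0.013,0.0761,-0.0052],[-0.0189,0.0632,0.1114],0.0],[[-0.013,0.0761,-0.0052],[-0.0189,0.0632,0.1114],0.0],[[-0.013,0.0761,-0.0052],[-0.0189,0.0632,0.1114],0.0]]'

```text
time: 3.37
eef_pos: [0.4981, 0.316, 0.0337]
tcp_rot: [0.504, -0.496, 0.496, -0.504]
contact_force: [0.3, 0.4, -0.6]
opening: 0.193
```

```bash
python3 - <<'E'
from plant import ctrl
from m import *
from go import *
c=ctrl.read_camera("scene"); np.savez("scene2.npz",**c); crop(c,225,100,80,115,5,"pics/s2.png")
c=ctrl.read_camera("top"); np.savez("top2.npz",**c);crop(c,150,180,150,70,5,"pics/t2.png")
w,d,s,M=delta([.4983,.316,.0338],(.0165,-1)); print(w.round(4),d.round(4),s["eef_pos"]); print(M.round(4))
E
```

```text
[-0.0021  0.0002 -0.0008] [ 0.0004  0.0013 -0.0008] [0.49907044 0.31642338 0.03510135]
[[ 1.670e-02  2.000e-03  9.999e-01]
 [-9.999e-01  9.000e-04  1.670e-02]
 [-8.000e-04 -1.000e+00  2.100e-03]]
```

View pics/s2.png

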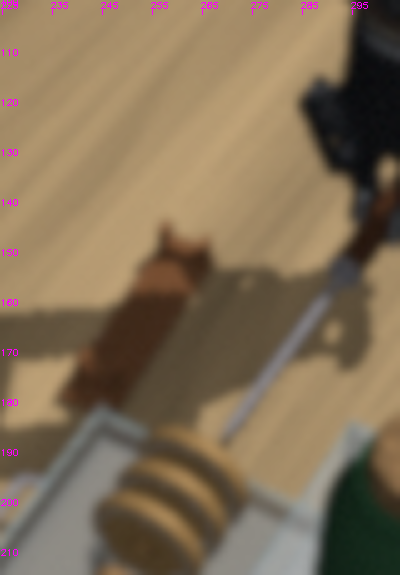

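View pics/t2.png

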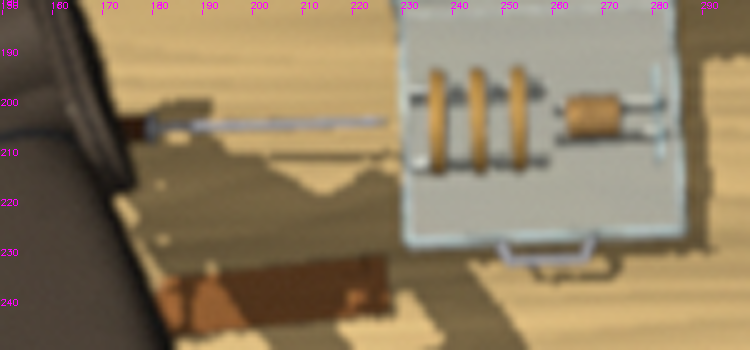

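```bash
cat > rod.py <<'E'
from m import *
def rodline(c,u0,v0,w,h,ylo,yhi,xc,z=.049,name=None,sat=70,half=.008):
    im=up(c,u0,v0,w,h).astype(np.float32)
    hsv=cv2.cvtColor(im.astype(np.uint8),cv2.COLOR_BGR2HSV)
    yy,xx=np.mgrid[:im.shape[0],:im.shape[1]]
    uv=np.c_[((xx+.5)/8-.5+u0).ravel(),((yy+.5)/8-.5+v0).ravel()]
    W=onz(c,uv,z); m=(hsv[...,1].ravel()<sat)
    k=m&(W[:,1]>ylo)&(W[:,1]<yhi)&(abs(W[:,0]-xc)<half)
    if name: cv2.imwrite(name,np.vstack([im,cv2.cvtColor((k.reshape(yy.shape)*255).astype(np.uint8),cv2.COLOR_GRAY2BGR)]))
    q=W[k]; p=np.polyfit(q[:,1],q[:,0],1); r=q[:,0]-np.polyval(p,q[:,1]); kk=abs(r)<.004; p=np.polyfit(q[kk,1],q[kk,0],1)
    return p,q[:,1].min(),q[:,1].max(),k.sum()
E
python3 - <<'E'
from rod import *
t=load("top2.npz"); s=load("scene2.npz")
p,a,b,n=rodline(t,160,190,72,25,.11,.24,.4975,name="pics/r2.png"); print("top",p,a,b,n,"at .0797,.0273,-.0216:",np.polyval(p,[.0797,.0534,.0273,-.0216]).round(4))
p,a,b,n=rodline(s,260,140,45,50,.13,.24,.500,name="pics/r2s.png",sat=90,half=.012); print("scene",p,a,b,n,np.polyval(p,[.0797,.0534,.0273,-.0216]).round(4))
# expected robot
from go import *
st=ctrl.get_state(); M=R.from_quat(st["tcp_rot"]).as_matrix(); print("robot rod x at .0797", st["eef_pos"][0]+ (st["eef_pos"][1]-.0797)*M[0,0]/-M[1,0])
im=up(t,225,185,65,35); hsv=cv2.cvtColor(im,cv2.COLOR_BGR2HSV)
for p in sorted(blobs((hsv[...,1]>95)&(hsv[...,0]<30),225,185),key=lambda p:p[:,0].mean())[1:-1]:
    r=cv2.minAreaRect(p.astype(np.float32)); print(onz(t,[r[0]],.049)[0].round(4))
E
```

```text
top [-0.01094989  0.50117486] 0.11384780295969493 0.23992686960634263 6110 at .0797,.0273,-.0216: [0.5003 0.5006 0.5009 0.5014]
scene [9.26562769e-05 5.00393987e-01] 0.1300022797396232 0.23999904657074211 10538 [0.5004 0.5004 0.5004 0.5004]
robot rod x at .0797 0.5030134157928209
[0.4989 0.0797 0.049 ]
[0.4995 0.0534 0.049 ]
[0.5003 0.0273 0.049 ]
[ 0.5006 -0.0216  0.049 ][ WARN:0@0.077] global loadsave.cpp:1063 imwrite_ Unsupported depth image for selected encoder is fallbacked to CV_8U.
```

View pics/r2.png

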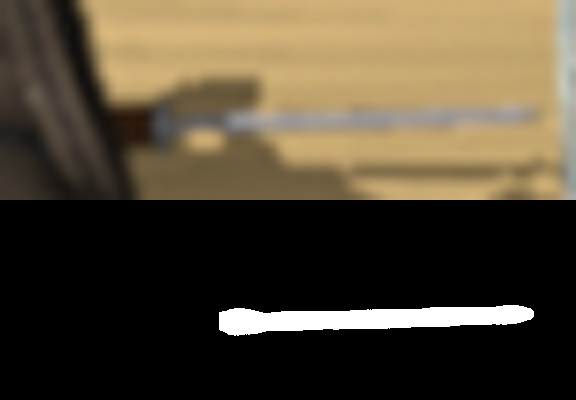

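View pics/r2s.png

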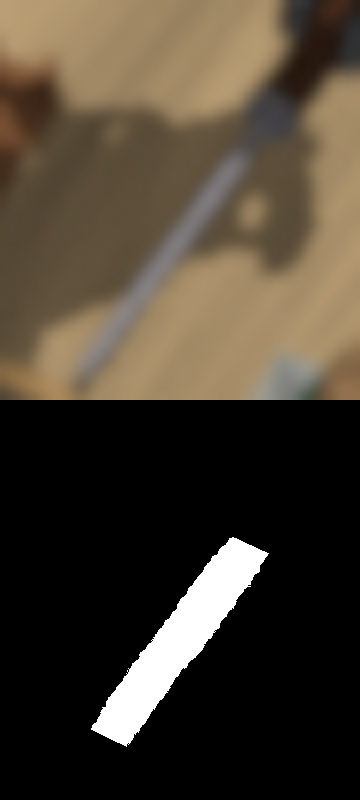

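```bash
python3 - <<'E'
from rod import *
t=load("top0.npz"); t2=load("top2.npz")
px=t["pixels"].astype(int); rb=px[...,2]-px[...,0]
for u in (236,237,244,245,253): print(u,rb[190:218,u].tolist())
print("cork cols"); 
for u in (265,268,271): print(u,rb[194:212,u].tolist())
# half-level extents
f=lambda im,u: cv2.resize(im[190:218,u-1:u+2].astype(np.float32).mean(1).reshape(-1,1),(1,280),interpolation=cv2.INTER_LINEAR).ravel()
def ext(u,v0,v1):
    y=rb[v0:v1,u].astype(float); bg=(y[0]+y[-1])/2; n=len(y); v=np.arange(v0,v1-1+.01,.02); yi=np.interp(v,np.arange(v0,v1),y)
    top=np.median(y[n//2-5:n//2+5]); 
    # local plateau near each end
    hi1=y[:n//2].max(); hi2=y[n//2:].max()
    lo=v[np.nonzero(yi>(y[0]+hi1)/2)[0][0]]; hi=v[np.nonzero(yi>(y[-1]+hi2)/2)[0][-1]]
    a=onz(t,[[u,lo]],.049)[0]; b=onz(t,[[u,hi]],.049)[0]; c=onz(t,[[u,(lo+hi)/2]],.049)[0]
    print(u,round(lo,2),round(hi,2),c.round(4),"span",(a-b)[0].round(4))
for u in (236,237,238,244,245,246,252,253,254): ext(u,190,218)
for u in (264,266,268,270,272): ext(u,194,212)
# rod local ridge in top2 by R-B / grey: per column weighted
g=t2["pixels"].astype(int); sat=(g[...,2]-g[...,0])
out=[]
for u in range(190,225):
    y=sat[198:211,u].astype(float); v=np.arange(198,211); w=np.clip(np.median(y)-y,0,None); w[w<.35*w.max()]=0
    out.append((u,(w*v).sum()/w.sum()))
o=np.array(out); W=onz(t2,o,.049); k=(W[:,1]>.118)&(W[:,1]<.2); p=np.polyfit(W[k,1],W[k,0],1); print(p,np.polyval(p,[.0797,.0534,.0273,-.0216]).round(4), (W[k,0]-np.polyval(p,W[k,1])).std())
E
```

```text
236 [15, 13, 14, 23, 50, 72, 80, 81, 89, 96, 98, 97, 93, 94, 92, 90, 86, 81, 71, 63, 58, 47, 38, 32, 24, 16, 13, 13]
237 [14, 13, 14, 24, 53, 82, 92, 96, 100, 102, 103, 105, 105, 105, 105, 102, 99, 96, 91, 86, 79, 74, 66, 55, 33, 16, 13, 12]
244 [13, 12, 14, 29, 58, 77, 83, 88, 94, 90, 83, 81, 79, 78, 75, 68, 63, 58, 53, 48, 44, 38, 30, 20, 15, 14, 13, 12]
245 [12, 12, 14, 30, 67, 89, 95, 101, 102, 102, 101, 102, 101, 100, 99, 95, 91, 87, 83, 78, 74, 68, 58, 44, 28, 17, 13, 12]
253 [13, 12, 18, 41, 75, 89, 95, 97, 101, 101, 101, 102, 102, 102, 96, 93, 90, 86, 82, 77, 69, 62, 53, 37, 21, 15, 14, 14]
cork cols
265 [12, 12, 13, 11, 19, 43, 76, 86, 91, 88, 80, 70, 56, 26, 8, 9, 12, 13]
268 [13, 12, 12, 12, 19, 47, 74, 80, 79, 77, 73, 66, 51, 19, 6, 10, 13, 12]
271 [13, 12, 11, 12, 22, 50, 76, 84, 84, 80, 72, 65, 49, 18, 6, 11, 12, 12]
236 194.3 210.48 [0.504  0.0822 0.049 ] span 0.0528
237 194.24 212.68 [0.5005 0.079  0.049 ] span 0.0602
238 194.68 213.04 [0.4991 0.0758 0.049 ] span 0.0599
244 193.86 210.08 [0.505  0.0564 0.049 ] span 0.053
245 193.74 212.16 [0.5017 0.0532 0.049 ] span 0.0601
246 194.34 212.96 [0.4994 0.05   0.049 ] span 0.0608
252 193.56 209.88 [0.5053 0.0306 0.049 ] span 0.0533
253 193.5 211.76 [0.5023 0.0274 0.049 ] span 0.0596
254 193.86 212.22 [0.5009 0.0242 0.049 ] span 0.0599
264 199.3 206.04 [ 0.5016 -0.0081  0.049 ] span 0.022
266 199.06 206.16 [ 0.5017 -0.0145  0.049 ] span 0.0232
268 199.0 206.2 [ 0.5016 -0.021   0.049 ] span 0.0235
270 198.98 206.1 [ 0.5017 -0.0274  0.049 ] span 0.0233
272 198.98 206.04 [ 0.5017 -0.0339  0.049 ] span 0.0231
[-0.00793966  0.50080911] [0.5002 0.5004 0.5006 0.501 ] 0.00018851814756974477
```

```bash
python3 - <<'E'
from rod import *
s=load("scene0.npz")
im=s["pixels"][180:222,236:280]; im=cv2.resize(im,None,fx=14,fy=14,interpolation=cv2.INTER_LANCZOS4)
im=cv2.convertScaleAbs(im,alpha=1.6,beta=-40); 
for k in range(0,44,4): cv2.putText(im,str(236+k),(k*14,8),0,.3,(255,0,255),1)
for k in range(0,42,4): cv2.putText(im,str(180+k),(0,k*14+10),0,.3,(255,0,255),1)
cv2.imwrite("pics/s0z.png",im)
t=load("top0.npz")
im=t["pixels"][188:220,228:286]; im=cv2.resize(im,None,fx=13,fy=13,interpolation=cv2.INTER_LANCZOS4)
im=cv2.convertScaleAbs(im,alpha=1.4,beta=-40); cv2.imwrite("pics/t0z.png",im)
E
```

```text
(no output)
```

View pics/s0z.png

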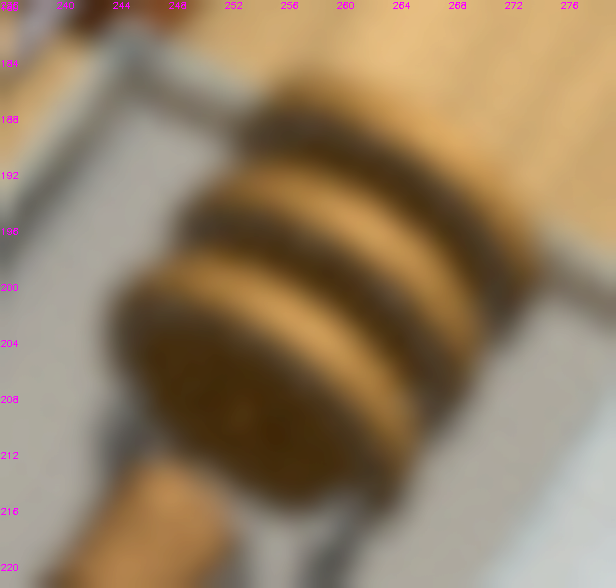

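View pics/t0z.png

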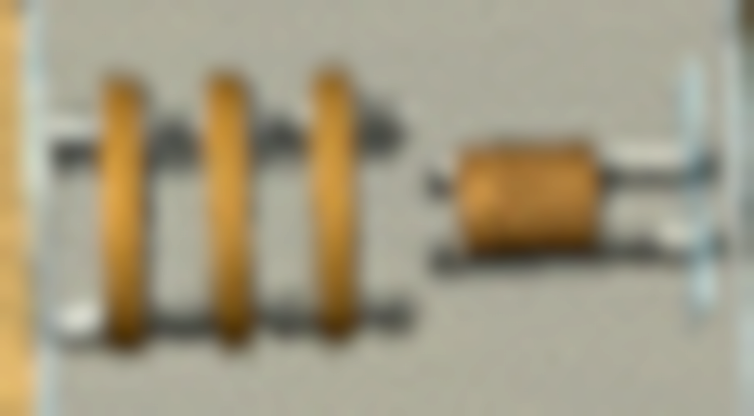

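```bash
python3 - <<'E'
from rod import *
from go import *
s=load("scene2.npz"); s0=load("scene0.npz")
st=ctrl.get_state(); print(st["eef_pos"],st["time"])
E0=np.array([.49907,.31642,.03510]); 
# axis height by kinematics: grasp axis z = eef z + .0152
o=E0+[0,0,.0152]
for y in (.24,.2,.16,.12):
    x=E0[0]+(E0[1]-y)*.0167
    print("rod pred robot",y,proj(s,[[x,y,o[2]]]).round(2), "top-based",proj(s,[[.5008-.0085*y,y,o[2]]]).round(2))
# observed ridge in scene2: sample perpendicular profiles
g=s["pixels"].astype(np.float32)
for y in (.21,.19,.17,.15,.13):
    x=E0[0]+(E0[1]-y)*.0167; a=proj(s,[[x,y,o[2]]])[0]; b=proj(s,[[x,y-.01,o[2]]])[0]; d=(b-a)/np.linalg.norm(b-a); n=np.array([-d[1],d[0]])
    k=np.arange(-5,5.01,.5); uv=a+np.outer(k,n); v=cv2.remap(g,uv[:,0].astype(np.float32).reshape(1,-1),uv[:,1].astype(np.float32).reshape(1,-1),cv2.INTER_LINEAR)[0]
    print(y,a.round(1),n.round(2),v[:,0].astype(int).tolist(),(v[:,2]-v[:,0]).astype(int).tolist())
for dx in (0,.0033): print("lid3 hole pred",proj(s,[[.5003+dx,.0223,.049]]).round(2),"obs 252.7 208.8; per +1mm x,z:",(proj(s,[[.5013+dx,.0223,.049]])-proj(s,[[.5003+dx,.0223,.049]])).round(2),(proj(s,[[.5003+dx,.0223,.050]])-proj(s,[[.5003+dx,.0223,.049]])).round(2),(proj(s,[[.5003+dx,.0233,.049]])-proj(s,[[.5003+dx,.0223,.049]])).round(2))
E
```

```text
[0.49907044 0.31642338 0.03510135] 3.4667
rod pred robot 0.24 [[290.81 157.32]] top-based [[290.35 157.11]]
rod pred robot 0.2 [[284.7  165.88]] top-based [[284.15 165.62]]
rod pred robot 0.16 [[278.36 174.77]] top-based [[277.7  174.45]]
rod pred robot 0.12 [[271.77 184.01]] top-based [[271.01 183.63]]
0.21 [286.2 163.7] [-0.8 -0.6] [85, 82, 76, 69, 67, 69, 76, 90, 104, 115, 119, 116, 105, 91, 79, 68, 62, 61, 61, 61, 61] [52, 49, 45, 40, 35, 29, 22, 15, 8, 4, 4, 5, 9, 15, 22, 29, 33, 35, 35, 36, 36]
0.19 [283.1 168.1] [-0.8 -0.6] [82, 75, 68, 63, 61, 65, 74, 87, 101, 111, 117, 113, 104, 92, 78, 68, 63, 60, 59, 60, 60] [49, 44, 40, 36, 33, 28, 22, 14, 8, 5, 4, 5, 10, 16, 23, 29, 33, 35, 36, 36, 35]
0.17 [280.  172.5] [-0.8 -0.6] [107, 106, 105, 103, 101, 99, 101, 104, 111, 118, 123, 118, 109, 95, 82, 70, 64, 60, 58, 57, 57] [63, 63, 63, 61, 58, 55, 45, 34, 23, 12, 6, 5, 8, 14, 21, 27, 31, 33, 34, 35, 35]
0.15 [276.7 177. ] [-0.8 -0.6] [106, 105, 103, 102, 102, 101, 102, 105, 112, 119, 123, 120, 112, 99, 85, 73, 63, 57, 57, 57, 57] [62, 61, 60, 60, 58, 55, 48, 39, 27, 15, 9, 8, 10, 16, 22, 27, 31, 34, 34, 34, 34]
0.13 [273.4 181.7] [-0.8 -0.6] [106, 105, 104, 103, 101, 100, 99, 103, 110, 118, 123, 126, 122, 117, 111, 106, 102, 98, 93, 87, 80] [63, 62, 61, 60, 59, 55, 49, 38, 26, 16, 13, 14, 22, 32, 43, 51, 57, 57, 56, 53, 48]
lid3 hole pred [[253.42 207.8 ]] obs 252.7 208.8; per +1mm x,z: [[0.3  0.16]] [[ 0.  -0.2]] [[ 0.19 -0.26]]
lid3 hole pred [[254.42 208.33]] obs 252.7 208.8; per +1mm x,z: [[0.31 0.16]] [[ 0.  -0.2]] [[ 0.19 -0.26]]
```

```bash
python3 - <<'E'
from rod import *
s=load("scene0.npz"); t=load("top0.npz")
def prof(c,a,b,n=61):
    g=c["pixels"].astype(np.float32); uv=np.linspace(a,b,n); v=cv2.remap(g,uv[:,0].astype(np.float32).reshape(1,-1),uv[:,1].astype(np.float32).reshape(1,-1),cv2.INTER_LINEAR)[0]; return uv,v
for y in (-.010,-.016,-.022,-.028):
    P0=np.array([.5015-.0165*(y-.03)/1,y,.049])
    a=proj(s,[P0])[0]; b=proj(s,[P0+[0,-.01,0]])[0]; d=(b-a)/np.linalg.norm(b-a); n=np.array([d[1],-d[0]]); sgn=1
    px=np.linalg.norm(proj(s,[P0+[.001,0,0]])[0]-a)
    k=np.arange(-9,9.1,.5); uv=a+np.outer(k,n); g=s["pixels"].astype(np.float32); v=cv2.remap(g,uv[:,0].astype(np.float32).reshape(1,-1),uv[:,1].astype(np.float32).reshape(1,-1),cv2.INTER_LINEAR)[0]
    rb=v[:,2]-v[:,0]; hi=rb.max(); h=hi/2
    print(y,a.round(1),n.round(2),"px/mm x",px.round(3), rb.astype(int).tolist(), v.mean(1).astype(int).tolist())
E
```

```text
-0.01 [247.8 216.5] [0.8 0.6] px/mm x 0.35 [8, 8, 8, 8, 8, 7, 7, 12, 19, 27, 36, 45, 52, 57, 59, 61, 62, 63, 63, 63, 62, 62, 60, 59, 56, 50, 45, 35, 25, 17, 12, 8, 7, 7, 7, 8, 8] [125, 124, 119, 115, 109, 101, 94, 88, 82, 79, 82, 85, 90, 96, 100, 103, 105, 105, 104, 103, 103, 102, 100, 99, 96, 92, 88, 86, 86, 88, 92, 97, 103, 109, 114, 117, 120]
-0.016 [246.6 218.1] [0.8 0.6] px/mm x 0.351 [8, 8, 8, 8, 8, 9, 11, 14, 20, 27, 37, 45, 51, 55, 57, 59, 60, 61, 62, 62, 61, 61, 59, 57, 55, 50, 43, 34, 25, 17, 12, 8, 6, 5, 5, 6, 7] [128, 128, 127, 126, 124, 118, 112, 105, 97, 89, 87, 87, 89, 92, 95, 97, 99, 100, 101, 102, 101, 99, 97, 95, 92, 88, 85, 83, 83, 84, 85, 85, 87, 92, 97, 105, 113]
-0.022 [245.4 219.7] [0.8 0.6] px/mm x 0.352 [8, 8, 8, 8, 8, 9, 11, 14, 20, 28, 36, 45, 52, 56, 59, 61, 62, 63, 63, 62, 61, 60, 59, 56, 53, 48, 41, 33, 25, 17, 12, 7, 5, 5, 5, 6, 6] [128, 128, 128, 128, 126, 123, 118, 111, 103, 96, 92, 91, 91, 95, 98, 101, 102, 104, 104, 103, 102, 100, 97, 94, 90, 86, 84, 84, 85, 87, 87, 87, 86, 88, 92, 99, 108]
-0.028 [244.3 221.3] [0.8 0.6] px/mm x 0.353 [8, 8, 8, 8, 8, 9, 11, 14, 20, 28, 36, 44, 51, 55, 59, 61, 61, 62, 62, 61, 61, 59, 56, 53, 50, 46, 39, 30, 22, 15, 10, 7, 5, 5, 5, 5, 7] [128, 128, 128, 128, 127, 124, 120, 114, 106, 98, 93, 91, 92, 95, 98, 100, 102, 104, 103, 101, 100, 96, 93, 90, 87, 84, 83, 84, 87, 90, 92, 91, 90, 91, 94, 100, 108]
```

```bash
python3 - <<'E'
from go import *
w,d,s,M=delta([.4963,.316,.0338],(.0235,-1)); print(w.round(4),d.round(4),s["eef_pos"],s["time"])
E
```

```text
[-0.0021 -0.0068 -0.0008] [ 0.0004  0.0013 -0.0028] [0.49907044 0.31642338 0.03510135] 3.4667
```

Request:
jog_arm --deltas '[[[0,-0.0068,0],[0,0.0013,-0.0028],0.0],[[0,-0.0068,0],[0,0.0013,-0.0028],0.0],[[0,-0.0068,0],[0,0.0013,-0.0028],0.0],[[0,-0.0068,0],[0,0.0013,-0.0028],0.0],[[0,-0.0068,0],[0,0.0013,-0.0028],0.0],[[0,-0.0068,0],[0,0.0013,-0.0028],0.0]]'

```text
time: 3.97
eef_pos: [0.4963, 0.3164, 0.0339]
tcp_rot: [-0.505, 0.494, -0.494, 0.507]
contact_force: [0.4, 0.1, -1.3]
opening: 0.198
```

```bash
python3 - <<'E'
from rod import *
from go import *
w,d,s,M=delta([.4963,.316,.0338],(.0235,-1)); print(w.round(4),d.round(4),s["eef_pos"],s["time"],s["contact_force"]); print(M.round(4))
t2=ctrl.read_camera("top"); np.savez("top3.npz",**t2); s2=ctrl.read_camera("scene"); np.savez("scene3.npz",**s2)
g=t2["pixels"].astype(int); sat=(g[...,2]-g[...,0])
out=[]
for u in range(190,225):
    y=sat[198:211,u].astype(float); v=np.arange(198,211); w=np.clip(np.median(y)-y,0,None); w[w<.35*w.max()]=0
    out.append((u,(w*v).sum()/w.sum()))
o=np.array(out); W=onz(t2,o,.049); k=(W[:,1]>.118)&(W[:,1]<.2); p=np.polyfit(W[k,1],W[k,0],1); print(p,np.polyval(p,[.0797,.0534,.0273,-.0216]).round(4), (W[k,0]-np.polyval(p,W[k,1])).std())
s=ctrl.get_state(); M=R.from_quat(s["tcp_rot"]).as_matrix(); E0=s["eef_pos"]; print(E0)
g=s2["pixels"].astype(np.float32)
for y in np.arange(.21,.125,-.01):
    x=E0[0]+(E0[1]-y)*.0165; z=E0[2]+.0152
    a=proj(s2,[[x,y,z]])[0]; b=proj(s2,[[x,y-.01,z]])[0]; d=(b-a)/np.linalg.norm(b-a); n=np.array([d[1],-d[0]])
    kk=np.arange(-4,4.01,.25); uv=a+np.outer(kk,n); v=cv2.remap(g,uv[:,0].astype(np.float32).reshape(1,-1),uv[:,1].astype(np.float32).reshape(1,-1),cv2.INTER_LINEAR)[0]
    r=v[:,2]-v[:,0]; w=np.clip(22-r,0,None); print(y.round(3),((w*kk).sum()/w.sum()).round(2),end="; ")
E
```

```text
[-0.0023 -0.     -0.0009] [ 0.0004  0.0001 -0.0001] [0.49633984 0.31642053 0.03393413] 3.9667 [ 0.41798077  0.11189887 -1.31827072]
[[ 2.350e-02  2.300e-03  9.997e-01]
 [-9.997e-01  1.000e-03  2.350e-02]
 [-9.000e-04 -1.000e+00  2.300e-03]]
[-0.02196298  0.50137747] [0.4996 0.5002 0.5008 0.5019] 0.00029254980215540256
[0.49628876 0.31636261 0.03379445]
0.21 0.34; 0.2 0.46; 0.19 0.4; 0.18 0.15; 0.17 0.0; 0.16 -0.11; 0.15 0.06; 0.14 0.51; 0.13 0.45;
```

Request:
jog_arm --deltas '[[[0,0,0],[0.005,0,-0.0005],0.0],[[0,0,0],[0.012,0,-0.0006],0.0],[[0,0,0],[0.02,0,-0.0006],0.0],[[0,0,0],[0.026,0,-0.0007],0.0],[[0,0,0],[0.03,0,-0.0007],0.0],[[0,0,0],[0.034,0,-0.0007],0.0],[[0,0,0],[0.037,0,-0.0007],0.0],[[0,0,0],[0.037,0,-0.0007],0.0]]'

```text
time: 4.73
eef_pos: [0.4965, 0.2787, 0.0338]
tcp_rot: [-0.505, 0.494, -0.495, 0.506]
contact_force: [0.1, -0.2, -0.5]
opening: 0.194
```

```bash
python3 - <<'E'
from rod import *
from go import *
w,d,s,M=delta([.4963,.316,.0338],(.0235,-1)); print(w.round(4),d.round(4),s["eef_pos"],s["time"],s["contact_force"],s["wrist_torque"])
t=ctrl.read_camera("top"); s=ctrl.read_camera("scene"); np.savez("top4.npz",**t); crop(s,235,170,60,55,10,"pics/s4.png"); crop(t,205,185,80,35,9,"pics/t4.png")
E
```

```text
[-0.002  -0.0008 -0.0007] [-0.0373  0.      0.0006] [0.49650718 0.27873654 0.03377618] 4.7333 [ 0.12102494 -0.16579501 -0.46423235] [0.04267588 0.04806642 0.00921664]
```

View pics/t4.png

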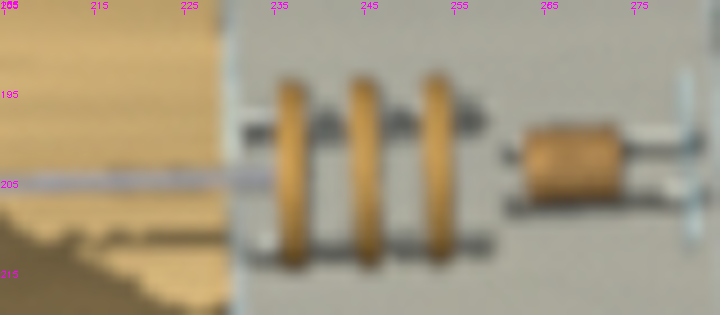

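View pics/s4.png

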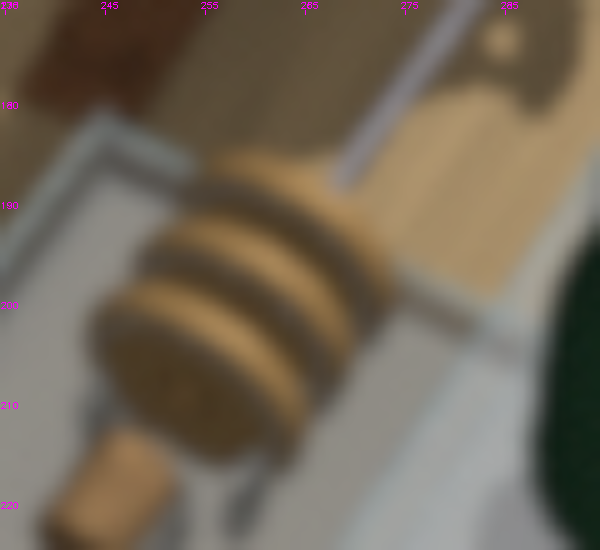

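```bash
python3 - <<'E'
from rod import *
t2=load("top4.npz")
g=t2["pixels"].astype(int); sat=(g[...,2]-g[...,0])
out=[]
for u in range(195,229):
    y=sat[200:209,u].astype(float); v=np.arange(200,209); w=np.clip(np.median(y[[0,1,2]])*.85-y,0,None); w[w<.35*w.max()]=0
    out.append((u,(w*v).sum()/w.sum()))
o=np.array(out); W=onz(t2,o,.049); p=np.polyfit(W[:,1],W[:,0],1); print(p,np.polyval(p,[.0797,.0534,.0273,-.0216]).round(4), (W[:,0]-np.polyval(p,W[:,1])).std()); print(W[:,:2].round(4).tolist()[::4])
im=up(t2,232,185,55,35); hsv=cv2.cvtColor(im,cv2.COLOR_BGR2HSV)
for p in sorted(blobs((hsv[...,1]>95)&(hsv[...,0]<30),232,185),key=lambda p:p[:,0].mean()):
    r=cv2.minAreaRect(p.astype(np.float32)); print(onz(t2,[r[0]],.049)[0].round(4))
E
```

```text
[-0.01251947  0.49947538] [0.4985 0.4988 0.4991 0.4997] 0.00040600839759546135
[[0.4965, 0.214], [0.4971, 0.2012], [0.4957, 0.1884], [0.4972, 0.1755], [0.4973, 0.1627], [0.498, 0.1498], [0.498, 0.137], [0.4978, 0.1241], [0.4977, 0.1113]]
[0.4989 0.0797 0.049 ]
[0.4995 0.0534 0.049 ]
[0.5003 0.0273 0.049 ]
[ 0.5007 -0.0216  0.049 ]
```

Request:
jog_arm --deltas '[[[0,-0.002,0],[0.002,0,0.0004],0.0],[[0,-0.002,0],[0.005,0,0.0003],0.0],[[0,-0.002,0],[0.008,0,0.0002],0.0],[[0,-0.002,0],[0.011,0,0.0002],0.0],[[0,-0.002,0],[0.014,0,0.0002],0.0],[[0,-0.002,0],[0.016,0,0.0002],0.0]]'

```text
time: 5.33
eef_pos: [0.4971, 0.2629, 0.0338]
tcp_rot: [-0.505, 0.493, -0.494, 0.507]
contact_force: [0.9, -0.7, -0.9]
opening: 0.194
```

```bash
python3 - <<'E'
from rod import *
from go import *
w,d,s,M=delta([.4963,.316,.0338],(.0235,-1)); print(w.round(4),d.round(4),s["eef_pos"],s["time"],s["contact_force"],s["wrist_torque"])
t=ctrl.read_camera("top"); s=ctrl.read_camera("scene"); np.savez("top4.npz",**t); crop(s,235,170,60,55,10,"pics/s5.png"); crop(t,205,185,80,35,9,"pics/t5.png")
E
```

```text
[-0.0022  0.0014 -0.0009] [-0.0531  0.0001  0.0005] [0.4971278  0.26291583 0.0338046 ] 5.3333 [ 0.93980364 -0.7447592  -0.86350917] [ 0.0362244  -0.01575795 -0.03313457]
```

View pics/t5.png

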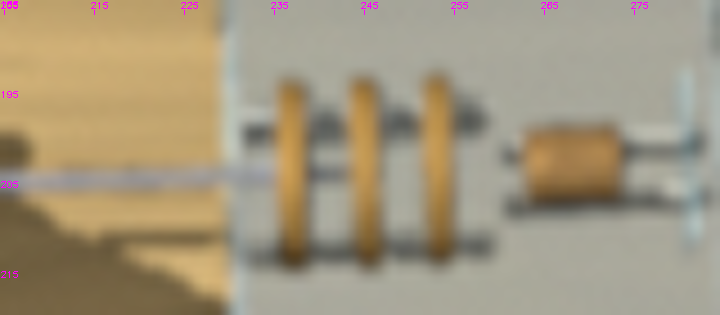

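View pics/s5.png

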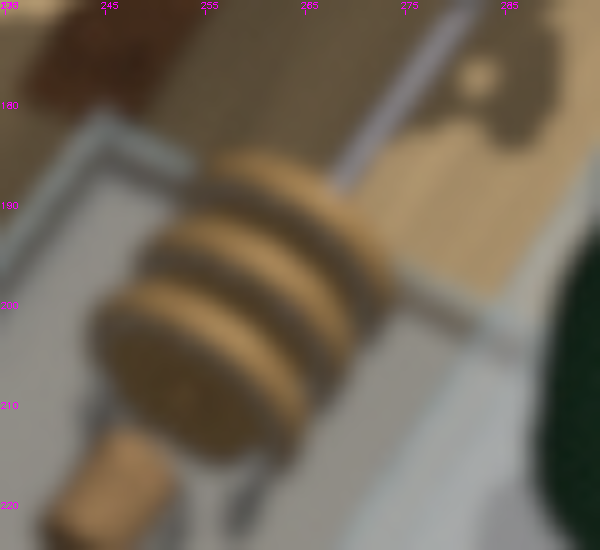

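Request:
jog_arm --deltas '[[[0,0,0],[0.003,0,0],0.0],[[0,0,0],[0.006,0,0],0.0],[[0,0,0],[0.009,0,-0.0001],0.0],[[0,0,0],[0.013,0,-0.0001],0.0],[[0,0,0],[0.017,0,-0.0001],0.0],[[0,0,0],[0.021,0,-0.0002],0.0],[[0,0,0],[0.025,0,-0.0002],0.0]]'

```text
time: 6.02
eef_pos: [0.4975, 0.2375, 0.0337]
tcp_rot: [-0.505, 0.494, -0.494, 0.507]
contact_force: [0.2, -0.3, -0.4]
opening: 0.193
```

```bash
python3 - <<'E'
from rod import *
from go import *
w,d,s,M=delta([.4963,.316,.0338],(.0235,-1)); print(w.round(4),d.round(4),s["eef_pos"],s["time"],s["contact_force"],s["wrist_torque"])
t=ctrl.read_camera("top"); s=ctrl.read_camera("scene"); np.savez("top4.npz",**t); crop(t,205,185,80,35,9,"pics/t6.png")
E
```

```text
[-0.002   0.001  -0.0009] [-0.0786  0.      0.0007] [0.49749986 0.23745231 0.03373609] 6.0167 [ 0.24211912 -0.28017185 -0.39827245] [0.04899051 0.00096458 0.01428924]
```

View pics/t6.png

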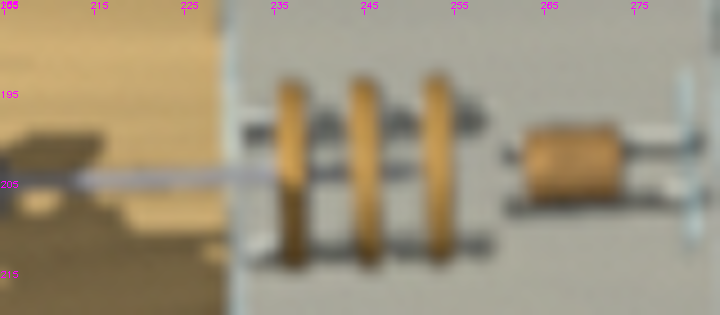

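Request:
jog_arm --deltas '[[[0,0,0],[0.003,0,0.0002],0.0],[[0,0,0],[0.006,0,0.0002],0.0],[[0,0,0],[0.009,0,0.0002],0.0],[[0,0,0],[0.013,0,0.0001],0.0],[[0,0,0],[0.017,0,0.0001],0.0],[[0,0,0],[0.021,0,0.0001],0.0],[[0,0,0],[0.026,0,0.0001],0.0],[[0,0,0],[0.026,0,0.0001],0.0]]'

```text
time: 6.78
eef_pos: [0.4982, 0.2105, 0.0336]
tcp_rot: [-0.505, 0.494, -0.494, 0.506]
contact_force: [0.6, 0.1, -0.2]
opening: 0.192
```

```bash
python3 - <<'E'
from rod import *
from go import *
w,d,s,M=delta([.4963,.316,.0338],(.0235,-1)); print(w.round(4),d.round(4),s["eef_pos"],s["time"],s["contact_force"],s["wrist_torque"])
t=ctrl.read_camera("top"); s=ctrl.read_camera("scene"); np.savez("top7.npz",**t); np.savez("scene7.npz",**s); crop(t,205,185,80,35,9,"pics/t7.png"); crop(s,235,190,45,45,13,"pics/s7.png")
E
```

```text
[-0.0017 -0.0004 -0.0005] [-1.056e-01 -1.000e-04  5.000e-04] [0.49822907 0.21045961 0.03363156] 6.7833 [ 0.61120441  0.05113424 -0.21727962] [0.02739608 0.00648757 0.04448344]
```

View pics/t7.png

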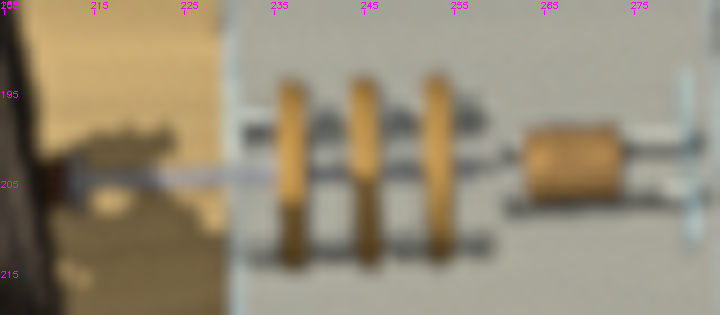

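View pics/s7.png

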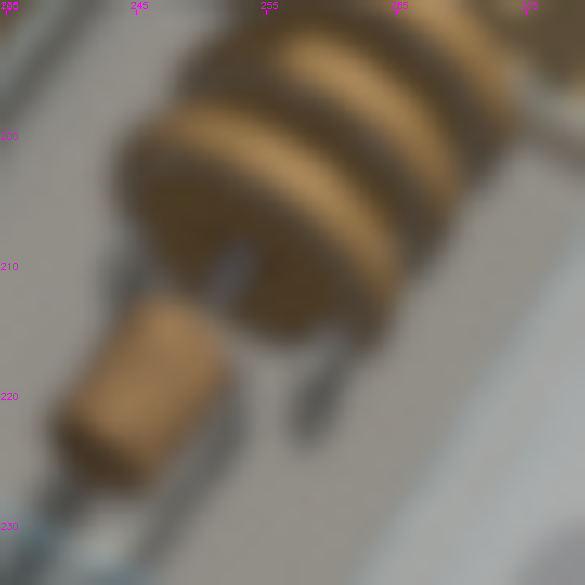

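```bash
python3 - <<'E'
from rod import *
t=load("top7.npz"); s=load("scene7.npz")
g=s["pixels"].astype(np.float32)
for y in (.018,.016,.014,.012,.010,.008,.006):
    P0=np.array([.5024,y,.049]); a=proj(s,[P0])[0]; b=proj(s,[P0+[0,-.01,0]])[0]; d=(b-a)/np.linalg.norm(b-a); n=np.array([-d[1],d[0]]); n*=np.sign(n[0])
    k=np.arange(-5,5.1,.5); uv=a+np.outer(k,n); v=cv2.remap(g,uv[:,0].astype(np.float32).reshape(1,-1),uv[:,1].astype(np.float32).reshape(1,-1),cv2.INTER_LINEAR)[0]
    print(y,a.round(1),n.round(2),(v[:,2]-v[:,0]).astype(int).tolist(),v[:,0].astype(int).tolist())
gt=t["pixels"].astype(int)
for u in (255,256,257,258,259,260): print(u,gt[197:209,u].mean(1).astype(int).tolist())
for u in (240,241,242,248,249,250): print(u,gt[197:209,u].mean(1).astype(int).tolist())
E
```

```text
0.018 [253.2 209.2] [0.8 0.6] [38, 38, 37, 37, 35, 32, 28, 22, 17, 13, 13, 15, 18, 23, 29, 32, 35, 37, 37, 37, 37] [35, 35, 34, 34, 35, 37, 41, 47, 53, 58, 59, 56, 53, 46, 40, 37, 35, 35, 35, 36, 36]
0.016 [252.9 209.8] [0.8 0.6] [37, 37, 37, 36, 34, 32, 27, 20, 14, 11, 9, 11, 16, 21, 26, 31, 34, 36, 37, 37, 38] [35, 34, 34, 34, 35, 38, 43, 49, 56, 61, 63, 62, 56, 50, 44, 39, 37, 37, 36, 36, 36]
0.014 [252.5 210.3] [0.8 0.6] [37, 37, 37, 36, 35, 31, 27, 20, 14, 9, 8, 9, 13, 19, 26, 30, 34, 36, 36, 37, 37] [36, 35, 35, 35, 36, 39, 44, 51, 59, 65, 66, 65, 60, 53, 46, 41, 38, 37, 37, 36, 37]
0.012 [252.1 210.8] [0.8 0.6] [37, 37, 37, 36, 35, 32, 26, 20, 14, 9, 7, 8, 12, 18, 25, 30, 33, 36, 36, 35, 35] [36, 36, 36, 36, 37, 40, 46, 52, 59, 66, 70, 68, 63, 56, 48, 42, 39, 37, 37, 38, 39]
0.01 [251.7 211.3] [0.8 0.6] [34, 35, 35, 35, 34, 31, 28, 21, 14, 9, 8, 8, 13, 17, 24, 29, 33, 33, 34, 34, 32] [40, 39, 38, 38, 40, 42, 46, 53, 61, 67, 70, 70, 65, 59, 51, 45, 41, 41, 41, 42, 45]
0.008 [251.3 211.8] [0.8 0.6] [29, 31, 31, 31, 32, 29, 26, 21, 16, 11, 9, 10, 13, 19, 24, 27, 28, 29, 29, 28, 2
[... 359 characters left out ...]
9, 89, 103, 134, 153, 134, 109, 116, 143, 156, 159, 161]
257 [102, 89, 104, 139, 156, 138, 111, 124, 151, 163, 164, 166]
258 [123, 108, 122, 148, 159, 142, 121, 139, 159, 163, 164, 164]
259 [152, 140, 149, 159, 160, 144, 130, 144, 162, 163, 161, 163]
260 [162, 159, 160, 157, 145, 132, 133, 153, 162, 156, 148, 148]
240 [124, 101, 96, 106, 133, 150, 126, 106, 133, 156, 159, 160]
241 [121, 95, 96, 110, 139, 152, 127, 109, 140, 164, 168, 167]
242 [134, 109, 101, 115, 138, 143, 118, 107, 137, 161, 164, 165]
248 [117, 100, 100, 119, 141, 138, 115, 111, 139, 157, 161, 160]
249 [112, 91, 100, 127, 148, 137, 109, 111, 141, 163, 167, 167]
250 [126, 96, 101, 129, 150, 138, 109, 108, 139, 160, 164, 165]
```

Request:
jog_arm --deltas '[[[0,0,0],[0.004,0,0.0001],0.0],[[0,0,0],[0.008,0,0.0001],0.0],[[0,0,0],[0.011,0,0.0001],0.0],[[0,0,0],[0.014,0,0.0],0.0],[[0,0,0],[0.017,0,0.0],0.0],[[0,0,0],[0.02,0,0.0],0.0],[[0,0,0],[0.023,0,0.0],0.0]]'

```text
time: 7.47
eef_pos: [0.4988, 0.1878, 0.0337]
tcp_rot: [-0.505, 0.494, -0.494, 0.506]
contact_force: [0.4, 0.7, -1.3]
opening: 0.19
```

```bash
cat > look.py <<'E'
import sys
from rod import *
from go import *
n=sys.argv[1]
w,d,s,M=delta([.4963,.316,.0338],(.0235,-1)); print(w.round(4),d.round(4),s["eef_pos"].round(5),s["time"],s["contact_force"].round(2),s["wrist_torque"].round(3))
if n!="-":
    t=ctrl.read_camera("top"); s=ctrl.read_camera("scene"); np.savez(f"top{n}.npz",**t); np.savez(f"scene{n}.npz",**s)
    crop(t,205,185,80,35,9,f"pics/a{n}.png"); crop(s,228,190,45,45,11,f"pics/b{n}.png")
    a=cv2.imread(f"pics/a{n}.png"); b=cv2.imread(f"pics/b{n}.png"); b=cv2.resize(b,(285,285)); o=np.zeros((600,720,3),np.uint8); o[:315]=a; o[315:,:285]=b; cv2.imwrite(f"pics/ab{n}.png",o)
E
python3 look.py 8
```

```text
[-0.0019 -0.0003 -0.0009] [-0.1283  0.      0.0005] [0.49883 0.18775 0.0337 ] 7.4667 [ 0.44  0.71 -1.34] [0.068 0.025 0.01 ]
```

View pics/ab8.png

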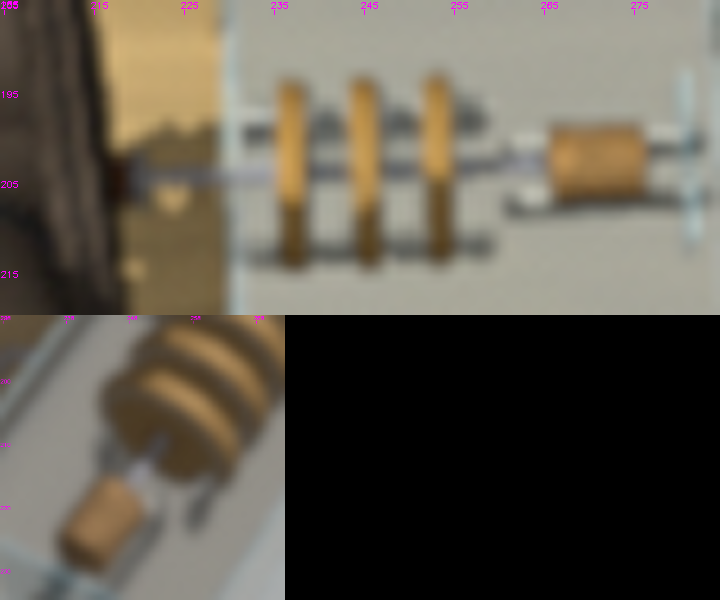

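Request:
jog_arm --deltas '[[[0,0,0],[0.003,0,0],0.0],[[0,0,0],[0.006,0,0],0.0],[[0,0,0],[0.008,0,0],0.0],[[0,0,0],[0.01,0,0],0.0],[[0,0,0],[0.01,0,0],0.0]]'

```text
time: 7.98
eef_pos: [0.4991, 0.1772, 0.0337]
tcp_rot: [-0.505, 0.494, -0.495, 0.506]
contact_force: [-0.2, 0.1, -0.6]
opening: 0.195
```

```bash
python3 look.py -
```

```text
[-0.0019 -0.0009 -0.0006] [-0.1388 -0.      0.0003] [0.49912 0.17725 0.03368] 7.9833 [-0.24  0.06 -0.57] [0.036 0.001 0.021]
```

Now slower, 1 mm per row.

Request:
jog_arm --deltas '[[[0,0,0],[0.001,0,0.0001],0.0],[[0,0,0],[0.002,0,0.0001],0.0],[[0,0,0],[0.003,0,0.0001],0.0],[[0,0,0],[0.004,0,0.0001],0.0]]'

```text
time: 8.32
eef_pos: [0.4993, 0.1732, 0.0337]
tcp_rot: [-0.505, 0.494, -0.495, 0.506]
contact_force: [0.2, 0.4, 0.5]
opening: 0.193
```

Request:
jog_arm --deltas '[[[0,0,0],[0.001,0,0],0.0],[[0,0,0],[0.002,0,0],0.0],[[0,0,0],[0.003,0,0],0.0]]'

```text
time: 8.57
eef_pos: [0.4995, 0.1708, 0.0338]
tcp_rot: [-0.504, 0.494, -0.495, 0.507]
contact_force: [-0.4, 3.9, 0.1]
opening: 0.194
```

```bash
python3 look.py 9
```

```text
[-0.0024 -0.0014 -0.0021] [-0.1452  0.0003  0.    ] [0.49949 0.1708  0.03381] 8.5667 [-0.41  3.86  0.15] [ 0.726 -0.014  0.057]
```

View pics/ab9.png

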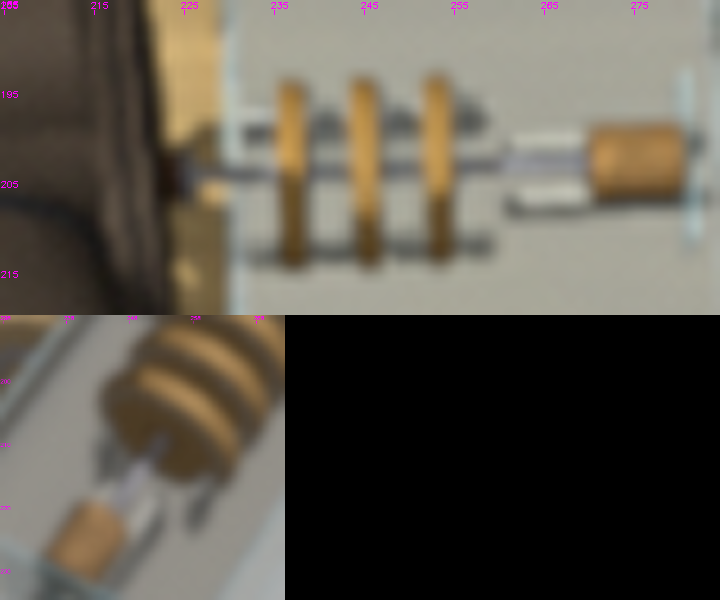

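Request:
jog_arm --deltas '[[[0,0,0],[0.001,0,0],0.0],[[0,0,0],[0.002,0,0],0.0],[[0,0,0],[0.003,0,0],0.0]]'

```text
time: 8.92
eef_pos: [0.4995, 0.1678, 0.0339]
tcp_rot: [-0.504, 0.494, -0.494, 0.507]
contact_force: [0.3, 4.8, 0.0]
opening: 0.194
```

Request:
jog_arm --deltas '[[[0,0,0],[0.001,0,0],0.0],[[0,0,0],[0.002,0,0],0.0]]'

```text
time: 9.08
eef_pos: [0.4996, 0.1659, 0.034]
tcp_rot: [-0.504, 0.494, -0.494, 0.507]
contact_force: [0.2, 3.9, 0.2]
opening: 0.197
```

Request:
jog_arm --deltas '[[[0,0,0],[0.001,0,0],0.0],[[0,0,0],[0.002,0,0],0.0]]'

```text
time: 9.25
eef_pos: [0.4997, 0.1634, 0.034]
tcp_rot: [-0.505, 0.494, -0.495, 0.507]
contact_force: [0.0, -0.5, -0.7]
opening: 0.193
```

```bash
python3 look.py -
```

```text
[-0.0024 -0.0007 -0.0013] [-1.526e-01  4.000e-04  1.000e-04] [0.49966 0.16345 0.03397] 9.25 [ 0.02 -0.47 -0.69] [ 0.001 -0.008 -0.031]
```

```bash
python3 look.py 10
```

```text
[-0.0024 -0.0007 -0.0013] [-1.526e-01  4.000e-04  1.000e-04] [0.49966 0.16345 0.03397] 9.25 [ 0.02 -0.47 -0.69] [ 0.001 -0.008 -0.031]
```

View pics/ab10.png

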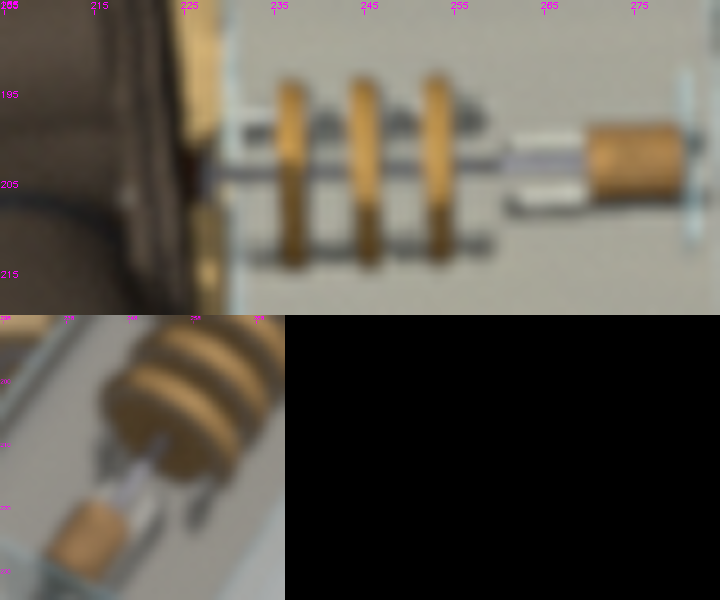

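Request:
jog_arm --deltas '[[[0,0,0],[0.001,0,0],0.0],[[0,0,0],[0.002,0,0],0.0]]'

```text
time: 9.52
eef_pos: [0.4996, 0.1608, 0.0337]
tcp_rot: [-0.505, 0.494, -0.495, 0.506]
contact_force: [0.5, 3.6, -1.5]
opening: 0.198
```

Request:
jog_arm --deltas '[[[0,0,0],[0.001,0,0],0.0],[[0,0,0],[0.002,0,0],0.0]]'

```text
time: 9.68
eef_pos: [0.4997, 0.1588, 0.0338]
tcp_rot: [-0.505, 0.494, -0.495, 0.506]
contact_force: [0.6, 3.5, 1.2]
opening: 0.193
```

Request:
jog_arm --deltas '[[[0,0,0],[0.001,0,0],0.0],[[0,0,0],[0.002,0,0],0.0]]'

```text
time: 9.85
eef_pos: [0.5, 0.1578, 0.0341]
tcp_rot: [-0.504, 0.495, -0.494, 0.507]
contact_force: [-0.1, 10.1, 0.8]
opening: 0.197
```

```bash
python3 look.py -
```

```text
[-0.0028 -0.0024 -0.0036] [-0.1582  0.0008 -0.0003] [0.49995 0.15782 0.03405] 9.85 [-0.11 10.06  0.78] [ 1.346 -0.023  0.012]
```

Request:
jog_arm --deltas '[[[0,0,0],[0.001,0,0],0.0],[[0,0,0],[0.001,0,0],0.0]]'

```text
time: 10.02
eef_pos: [0.5002, 0.1578, 0.0344]
tcp_rot: [-0.503, 0.495, -0.494, 0.507]
contact_force: [-0.3, 6.9, 0.2]
opening: 0.194
```

```bash
python3 look.py -
```

```text
[-0.0037 -0.0033 -0.0057] [-0.1582  0.0015 -0.0007] [0.50019 0.15781 0.03441] 10.0167 [-0.3   6.86  0.18] [0.94  0.067 0.038]
```

Request:
jog_arm --deltas '[[[0,0,0],[0.0012,0,0],0.0],[[0,0,0],[0.0016,0,0],0.0],[[0,0,0],[0.0016,0,0],0.0]]'

```text
time: 10.27
eef_pos: [0.5004, 0.1577, 0.0348]
tcp_rot: [-0.501, 0.496, -0.494, 0.508]
contact_force: [-1.1, 8.8, 1.0]
opening: 0.191
```

```bash
python3 look.py -
```

```text
[-0.0046 -0.0044 -0.0089] [-0.1583  0.0024 -0.0011] [0.50044 0.15773 0.03483] 10.2667 [-1.07  8.75  1.  ] [ 1.165  0.035 -0.008]
```

Request:
jog_arm --deltas '[[[-0.002,-0.002,-0.005],[0.0012,0.0005,-0.0003],0.0],[[-0.003,-0.003,-0.008],[0.0016,0.001,-0.0005],0.0],[[-0.003,-0.003,-0.008],[0.0016,0.001,-0.0005],0.0]]'

```text
time: 10.52
eef_pos: [0.5001, 0.1576, 0.0341]
tcp_rot: [-0.504, 0.495, -0.494, 0.507]
contact_force: [-0.3, 8.4, 0.5]
opening: 0.195
```

```bash
python3 look.py -
```

```text
[-0.0023 -0.0025 -0.0038] [-0.1584  0.0009 -0.0004] [0.50007 0.15763 0.03406] 10.5167 [-0.25  8.39  0.48] [ 1.174  0.077 -0.039]
```

Request:
jog_arm --deltas '[[[0,0,-0.003],[0.0016,0.0002,0],0.0],[[-0.001,-0.001,-0.005],[0.0022,0.0005,-0.0002],0.0],[[-0.001,-0.001,-0.005],[0.0025,0.0005,-0.0002],0.0],[[-0.001,-0.001,-0.005],[0.0025,0.0005,-0.0002],0.0]]'

```text
time: 10.85
eef_pos: [0.5001, 0.1573, 0.034]
tcp_rot: [-0.504, 0.495, -0.495, 0.507]
contact_force: [-1.1, 10.3, 0.6]
opening: 0.192
```

```bash
python3 look.py -
```

```text
[-0.0025 -0.003  -0.0033] [-0.1587  0.0007 -0.0006] [0.50014 0.15733 0.03396] 10.85 [-1.12 10.28  0.61] [ 1.616  0.057 -0.009]
```

Request:
jog_arm --deltas '[[[0,0,-0.003],[0.0022,0.0002,0],0.0],[[-0.001,-0.002,-0.005],[0.003,0.0004,-0.0003],0.0],[[-0.001,-0.002,-0.005],[0.0032,0.0004,-0.0003],0.0],[[-0.001,-0.002,-0.005],[0.0032,0.0004,-0.0003],0.0]]'

```text
time: 11.18
eef_pos: [0.5002, 0.1571, 0.0342]
tcp_rot: [-0.503, 0.495, -0.495, 0.507]
contact_force: [0.4, 14.2, 0.4]
opening: 0.195
```

```bash
python3 look.py -
```

```text
[-0.0033 -0.0031 -0.0043] [-0.159   0.001  -0.0007] [0.50022 0.15707 0.03417] 11.1833 [ 0.37 14.16  0.42] [ 2.007  0.05  -0.089]
```

Request:
jog_arm --deltas '[[[-0.001,-0.001,-0.004],[0.003,0.0004,-0.0003],0.0],[[-0.001,-0.001,-0.004],[0.003,0.0004,-0.0003],0.0],[[-0.001,-0.001,-0.004],[0.003,0.0004,-0.0003],0.0],[[-0.001,-0.001,-0.004],[0.003,0.0004,-0.0003],0.0],[[-0.001,-0.001,-0.004],[0.003,0.0004,-0.0003],0.0],[[-0.001,-0.001,-0.004],[0.003,0.0004,-0.0003],0.0]]'

```text
time: 11.68
eef_pos: [0.5003, 0.157, 0.0343]
tcp_rot: [-0.502, 0.496, -0.495, 0.507]
contact_force: [-0.1, 14.1, 0.4]
opening: 0.195
```

```bash
python3 look.py -
```

```text
[-0.0039 -0.004  -0.0061] [-0.159   0.0015 -0.0009] [0.50027 0.15705 0.03432] 11.6833 [-0.09 14.14  0.44] [2.004 0.009 0.093]
```

Request:
jog_arm --deltas '[[[-0.001,-0.001,-0.005],[0.0028,0.0005,-0.0004],0.0],[[-0.001,-0.001,-0.005],[0.0028,0.0005,-0.0004],0.0],[[-0.001,-0.001,-0.005],[0.0028,0.0005,-0.0004],0.0],[[-0.001,-0.001,-0.005],[0.0028,0.0005,-0.0004],0.0],[[-0.001,-0.001,-0.005],[0.0028,0.0005,-0.0004],0.0],[[-0.001,-0.001,-0.005],[0.0028,0.0005,-0.0004],0.0],[[-0.001,-0.001,-0.005],[0.0028,0.0005,-0.0004],0.0],[[-0.001,-0.001,-0.005],[0.0028,0.0005,-0.0004],0.0],[[-0.001,-0.001,-0.005],[0.0028,0.0005,-0.0004],0.0],[[-0.001,-0.001,-0.005],[0.0028,0.0005,-0.0004],0.0]]'

```text
time: 12.52
eef_pos: [0.5004, 0.157, 0.0345]
tcp_rot: [-0.502, 0.496, -0.495, 0.508]
contact_force: [0.4, 14.1, 0.5]
opening: 0.189
```

```bash
python3 look.py 11
```

```text
[-0.005  -0.0046 -0.0067] [-0.159   0.0017 -0.0011] [0.50042 0.15704 0.03449] 12.5167 [ 0.41 14.07  0.51] [1.923 0.079 0.088]
```

View pics/ab11.png

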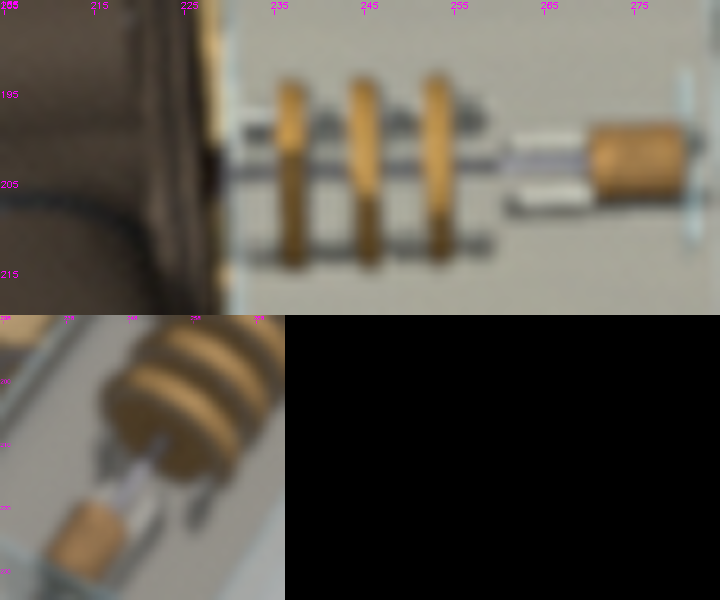

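Request:
jog_arm --deltas '[[[0,0,-0.003],[0.001,0.0,0],0.0],[[-0.002,-0.002,-0.006],[-0.0003,0.0005,-0.0004],0.0],[[-0.002,-0.002,-0.006],[-0.0003,0.0005,-0.0004],0.0],[[-0.002,-0.002,-0.006],[-0.0003,0.0005,-0.0004],0.0]]' --force 100

```text
time: 12.95
eef_pos: [0.5, 0.1577, 0.034]
tcp_rot: [-0.504, 0.494, -0.495, 0.506]
contact_force: [0.3, 6.3, -0.1]
opening: 0.19
```

```bash
python3 look.py -
```

```text
[-0.0032 -0.0027 -0.0014] [-0.1584  0.0004 -0.0004] [0.50004 0.15769 0.03398] 12.95 [ 0.35  6.26 -0.09] [0.798 0.019 0.029]
```

Request:
jog_arm --deltas '[[[0,0,0],[-0.0006,0.0,0],0.0],[[-0.002,-0.002,-0.001],[-0.0008,0,-0.0002],0.0],[[-0.002,-0.002,-0.001],[-0.0008,0,-0.0002],0.0]]'

```text
time: 13.2
eef_pos: [0.4996, 0.158, 0.0338]
tcp_rot: [-0.506, 0.494, -0.494, 0.506]
contact_force: [-0.3, 2.0, -1.4]
opening: 0.191
```

```bash
python3 look.py -
```

```text
[-0.0005 -0.0007  0.0003] [-1.58e-01 -1.00e-04  3.00e-04] [0.49964 0.15803 0.03377] 13.2 [-0.34  1.96 -1.37] [ 0.181  0.002 -0.028]
```

Request:
jog_arm --deltas '[[[0,0,0],[-0.0003,-0.002,0],0.0],[[0,0,0],[-0.0003,-0.005,0],0.0],[[0,0,0],[-0.0003,-0.01,0],0.0],[[0,0,0],[-0.0003,-0.016,0],0.0],[[0,0,0],[-0.0003,-0.022,0],0.0],[[0,0,0],[-0.0003,-0.028,0],0.0],[[0,0,0],[-0.0003,-0.034,0],0.0],[[0,0,0],[-0.0003,-0.038,0],0.0],[[0,0,0],[-0.0003,-0.04,0],0.0]]'

```text
time: 13.95
eef_pos: [0.5002, 0.1583, 0.075]
tcp_rot: [-0.505, 0.494, -0.495, 0.506]
contact_force: [0.3, 0.6, -1.9]
opening: 0.191
```

```bash
sed -i 's/190,45,45,11/175,45,45,11/' look.py; python3 look.py 12
```

```text
[-0.0023 -0.0006  0.0003] [-0.1577  0.0411 -0.0004] [0.50022 0.15835 0.07496] 13.95 [ 0.32  0.63 -1.89] [ 0.154  0.037 -0.038]
```

View pics/ab12.png

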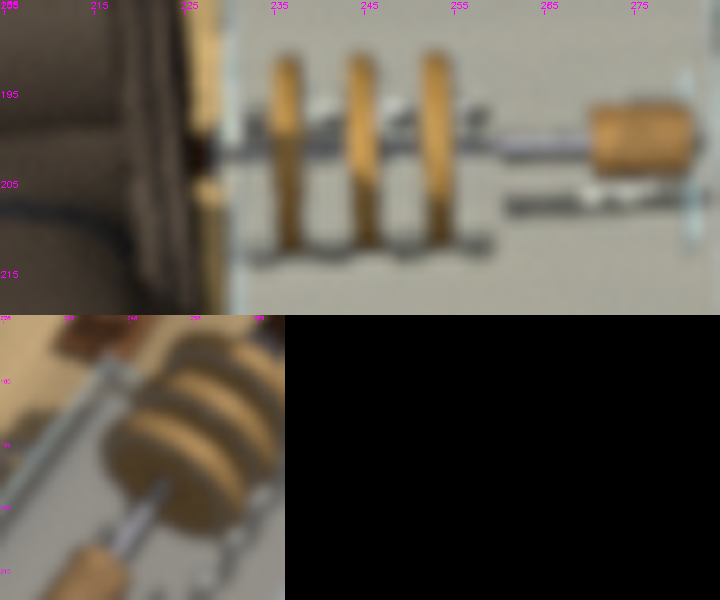

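Request:
jog_arm --deltas '[[[0,0,0],[0,-0.008,0],0.0],[[0,0,0],[0,-0.02,0],0.0],[[0,0,0],[0,-0.034,0],0.0],[[0,0,0],[0,-0.048,0],0.0],[[0,0,0],[0,-0.058,0],0.0],[[0,0,0],[0,-0.062,0],0.0],[[0,0,0],[0,-0.062,0],0.0]]'

```text
time: 14.63
eef_pos: [0.5009, 0.1585, 0.1382]
tcp_rot: [-0.504, 0.493, -0.495, 0.507]
contact_force: [-0.3, -0.2, -1.3]
opening: 0.187
```

```bash
python3 - <<'E'
from go import *
w,d,s,M=delta([.4918,-.203,.137],(-.0315,-1)); print(w.round(4),d.round(4),s["eef_pos"],s["contact_force"],s["time"],s["qpos"].round(2)); print(M.round(4))
E
```

```text
[-0.0049  0.0544 -0.0001] [ 0.3612  0.0011 -0.0173] [0.50085385 0.15851575 0.13821934] [-0.33299939 -0.23139914 -1.34532354] 14.6333 [ 0.11  0.05  2.02 -0.    1.06  0.09]
[[ 2.290e-02  4.900e-03  9.997e-01]
 [-9.997e-01  1.000e-04  2.290e-02]
 [ 0.000e+00 -1.000e+00  4.900e-03]]
```

Request:
jog_arm --deltas '[[[0,0.002,0],[0.005,0,0],0.0],[[0,0.006,0],[0.013,0,-0.0006],0.0],[[-0.001,0.01,0],[0.025,0,-0.0012],0.0],[[-0.002,0.014,0],[0.041,0,-0.002],0.0],[[-0.003,0.018,0],[0.06,0,-0.003],0.0],[[-0.004,0.022,0],[0.08,0,-0.004],0.0],[[-0.0049,0.026,0],[0.1,0,-0.005],0.0],[[-0.0049,0.03,0],[0.12,0,-0.006],0.0],[[-0.0049,0.034,0],[0.14,0,-0.007],0.0],[[-0.0049,0.038,0],[0.16,0,-0.008],0.0]]'

```text
time: 15.47
eef_pos: [0.4955, -0.0035, 0.1373]
tcp_rot: [-0.496, 0.505, -0.504, 0.496]
contact_force: [0.1, 0.8, -1.3]
opening: 0.189
```

```bash
python3 - <<'E'
from go import *
w,d,s,M=delta([.4918,-.203,.137],(-.0315,-1)); print(w.round(4),d.round(4),s["eef_pos"],s["contact_force"],s["time"],s["qpos"].round(2))
E
```

```text
[ 0.0019  0.0153 -0.0001] [ 0.1995  0.0003 -0.0005] [ 0.49554697 -0.00354114  0.13734901] [ 0.08025577  0.76748074 -1.27962253] 15.4667 [-0.21 -0.01  2.09 -0.    1.06 -0.2 ]
```

Request:
jog_arm --deltas '[[[0,0.004,0],[0.02,0,0],0.0],[[0,0.007,0],[0.042,0,0],0.0],[[0,0.01,0],[0.066,0,0],0.0],[[0.001,0.012,0],[0.09,0,0],0.0],[[0.001,0.014,0],[0.114,0,0],0.0],[[0.002,0.0153,0],[0.137,0,0],0.0],[[0.002,0.0153,0],[0.158,0,0],0.0],[[0.002,0.0153,0],[0.175,0,0],0.0],[[0.002,0.0153,0],[0.188,0,0],0.0],[[0.002,0.0153,0],[0.197,0,0],0.0]]'

```text
time: 16.3
eef_pos: [0.4914, -0.2023, 0.1367]
tcp_rot: [-0.492, 0.509, -0.508, 0.491]
contact_force: [-0.1, 0.2, -1.4]
opening: 0.193
```

Request:
jog_arm --deltas '[[[0,0,0],[0.002,0,0],0.0],[[0,0,0],[0.002,0,0],0.0],[[0,0,0],[0.002,0,0],0.0]]'

```text
time: 16.55
eef_pos: [0.491, -0.2038, 0.1363]
tcp_rot: [-0.492, 0.509, -0.507, 0.491]
contact_force: [0.2, -0.5, -0.9]
opening: 0.192
```

```bash
python3 - <<'E'
from go import *
from m import *
w,d,s,M=delta([.4918,-.203,.137],(-.0315,-1)); print(w.round(4),d.round(4),s["eef_pos"],s["contact_force"],s["time"],s["qpos"].round(2)); print(M.round(4))
t=ctrl.read_camera("top"); s=ctrl.read_camera("scene"); np.savez("top13.npz",**t); np.savez("scene13.npz",**s)
crop(t,305,175,100,60,8,"pics/t13.png"); crop(s,100,210,130,160,4,"pics/s13.png")
E
```

```text
[ 0.0022 -0.0019 -0.0015] [-0.0008 -0.0007  0.0008] [ 0.49097037 -0.20376291  0.13625874] [ 0.23108728 -0.51651663 -0.88700731] 16.55 [-0.58  0.07  2.01  0.    1.07 -0.55]
[[-0.0334 -0.0021  0.9994]
 [-0.9994  0.0016 -0.0334]
 [-0.0015 -1.     -0.0022]]
```

View pics/t13.png

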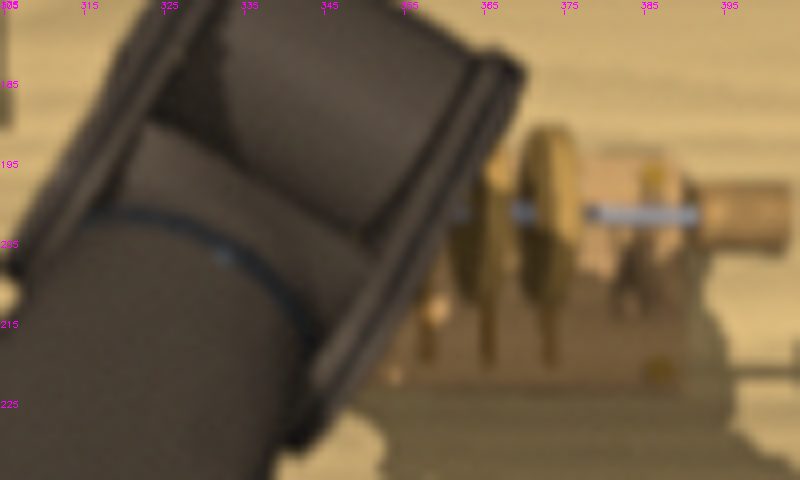

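View pics/s13.png

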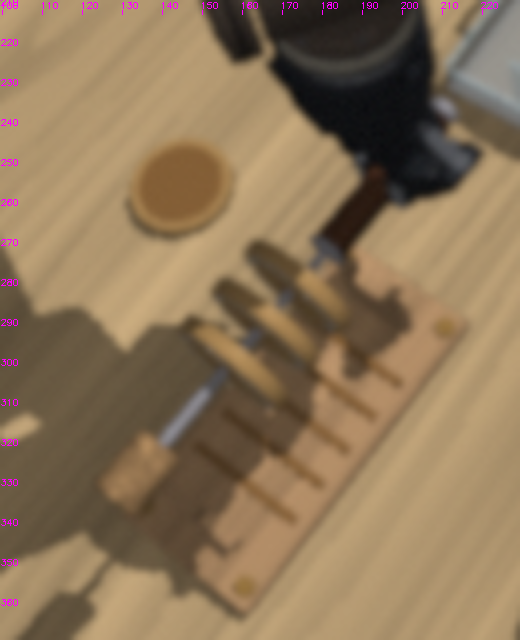

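```bash
python3 - <<'E'
from m import *
t=load("top13.npz"); s=load("scene13.npz"); z=.1363+.0152
im=up(t,388,190,20,24); hsv=cv2.cvtColor(im,cv2.COLOR_BGR2HSV)
g=t["pixels"].astype(int); rb=g[...,2]-g[...,0]
for v in range(195,210): print(v,rb[v,376:408].tolist())
E
```

```text
195 [108, 97, 94, 95, 94, 95, 93, 93, 93, 97, 103, 101, 97, 92, 89, 89, 89, 90, 89, 89, 88, 89, 88, 89, 89, 89, 89, 88, 88, 89, 88, 88]
196 [109, 97, 96, 99, 97, 97, 96, 95, 93, 103, 117, 113, 103, 93, 81, 83, 88, 89, 89, 89, 89, 89, 87, 87, 87, 87, 86, 88, 88, 87, 88, 87]
197 [108, 94, 97, 98, 99, 97, 99, 97, 93, 98, 112, 114, 104, 95, 72, 73, 82, 86, 87, 85, 83, 79, 79, 79, 78, 78, 78, 79, 82, 83, 84, 84]
198 [111, 98, 96, 99, 102, 99, 100, 101, 94, 85, 92, 98, 101, 96, 67, 62, 75, 85, 85, 84, 80, 77, 76, 75, 75, 74, 73, 74, 79, 81, 82, 82]
199 [113, 103, 97, 95, 95, 96, 96, 97, 91, 75, 74, 80, 92, 94, 66, 55, 71, 85, 90, 88, 83, 82, 83, 83, 84, 83, 81, 79, 81, 83, 84, 84]
200 [112, 92, 71, 63, 57, 64, 66, 68, 60, 45, 42, 48, 62, 63, 39, 33, 63, 92, 99, 96, 91, 86, 87, 88, 90, 90, 91, 89, 84, 83, 84, 85]
201 [109, 80, 37, 17, 13, 18, 20, 21, 16, 10, 9, 10, 16, 16, 3, 8, 47, 94, 105, 98, 90, 88, 87, 89, 90, 90, 91, 91, 86, 84, 85, 86]
202 [109, 86, 48, 32, 21, 15, 14, 13, 7, 6, 8, 10, 15, 13, 1, 2, 45, 90, 100, 92, 88, 87, 87, 87, 88, 86, 88, 85, 84, 85, 86, 86]
203 [109, 95, 78, 75
[... 211 characters left out ...]
73, 73, 73, 72, 73, 82, 87, 87, 86]
205 [84, 85, 88, 91, 90, 78, 70, 62, 49, 49, 60, 83, 88, 80, 59, 51, 55, 61, 60, 59, 60, 60, 61, 61, 60, 61, 61, 70, 83, 87, 87, 88]
206 [67, 77, 89, 91, 89, 78, 62, 44, 41, 46, 58, 78, 76, 62, 47, 46, 46, 50, 59, 62, 61, 61, 62, 60, 59, 56, 59, 73, 84, 87, 86, 85]
207 [64, 79, 89, 92, 91, 80, 56, 37, 38, 45, 54, 68, 62, 51, 43, 45, 45, 51, 69, 78, 79, 79, 77, 75, 71, 69, 71, 79, 84, 85, 84, 83]
208 [62, 70, 77, 82, 88, 77, 49, 31, 35, 42, 47, 55, 54, 51, 45, 44, 45, 55, 75, 85, 85, 85, 84, 82, 80, 82, 81, 83, 83, 83, 83, 83]
209 [56, 57, 59, 64, 74, 64, 41, 32, 35, 41, 44, 49, 52, 52, 46, 44, 50, 65, 78, 84, 85, 85, 84, 83, 84, 83, 85, 85, 85, 85, 84, 85]
```

```bash
python3 - <<'E'
from m import *
t=load("top13.npz"); s=load("scene13.npz"); t0=load("top0.npz"); s0=load("scene0.npz"); z=.1363+.0152
print(onz(t,[[379,201.4],[385,201.5],[391,201.62],[391.8,201.7],[403,202]],z).round(4))
# robot-predicted line
E0=np.array([.49097,-.20376]); d=np.array([-.0334,-.9994])
for L in (.0513+.133,.0513+.150): print("robot",L,(E0+L*d).round(4))
# scene pegs
print("scene pegs");  
c=s0; 
im=c["pixels"]; hsv=cv2.cvtColor(im,cv2.COLOR_BGR2HSV)
crop(c,125,270,100,92,8,"pics/s0st.png")
Q=cloud(s0)
q=Q[265:365,120:225].reshape(-1,3); q=q[(q[:,2]>.03)&(q[:,2]<.1)]
for k in (q[:,1]>-.32,q[:,1]<-.32): print(k.sum(),np.median(q[k],0).round(4),q[k].min(0).round(4),q[k].max(0).round(4))
q=cloud(t0)[188:228,320:400].reshape(-1,3); q=q[(q[:,2]>.03)&(q[:,2]<.1)]
for k in (q[:,1]>-.32,q[:,1]<-.32): print(k.sum(),np.median(q[k],0).round(4),q[k].min(0).round(4),q[k].max(0).round(4))
E
```

```text
[[ 0.4834 -0.3521  0.1515]
 [ 0.4828 -0.3701  0.1515]
 [ 0.4821 -0.3881  0.1515]
 [ 0.4818 -0.3905  0.1515]
 [ 0.4804 -0.424   0.1515]]
robot 0.18430000000000002 [ 0.4848 -0.3879]
robot 0.20129999999999998 [ 0.4842 -0.4049]
scene pegs
170 [ 0.4878 -0.2434  0.0571] [ 0.4571 -0.2466  0.0307] [ 0.5244 -0.2352  0.0854]
101 [ 0.4791 -0.4013  0.0586] [ 0.4542 -0.4062  0.0301] [ 0.5108 -0.3963  0.0697]
84 [ 0.487  -0.2367  0.0634] [ 0.4532 -0.2435  0.0316] [ 0.5219 -0.2326  0.0882]
65 [ 0.4819 -0.3961  0.0556] [ 0.4533 -0.4032  0.0319] [ 0.5095 -0.3912  0.0692]
```

View pics/s0st.png

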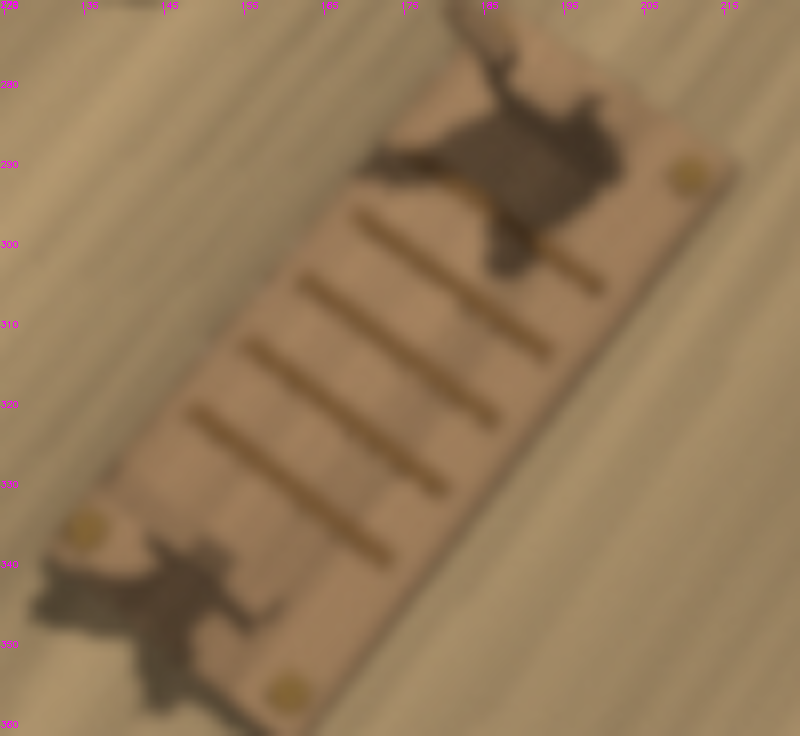

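Request:
jog_arm --deltas '[[[0,0,0],[-0.0005,0.006,0],0.0],[[0,0,0],[-0.001,0.016,0],0.0],[[0,0,0],[-0.0015,0.028,0],0.0],[[0,0,0],[-0.0015,0.04,0],0.0],[[0,0,0],[-0.0015,0.05,0],0.0],[[0,0,0],[-0.0015,0.06,0],0.0],[[0,0,0],[-0.0015,0.067,0],0.0],[[0,0,0],[-0.0015,0.07,0],0.0],[[0,0,0],[-0.0015,0.07,0],0.0]]'

```text
time: 17.4
eef_pos: [0.4906, -0.2015, 0.0653]
tcp_rot: [-0.492, 0.51, -0.507, 0.491]
contact_force: [-0.4, -1.1, -1.7]
opening: 0.193
```

```bash
cat > look2.py <<'E'
import sys
from go import *
from m import *
n=sys.argv[1]
w,d,s,M=delta([.491,-.2023,.0498],(-.0334,-1)); print(w.round(4),d.round(4),s["eef_pos"].round(4),s["contact_force"].round(2),s["wrist_torque"].round(3),s["time"]); print(M[2].round(4))
if n!="-":
    t=ctrl.read_camera("top"); s=ctrl.read_camera("scene"); np.savez(f"top{n}.npz",**t); np.savez(f"scene{n}.npz",**s)
    crop(t,345,180,60,50,7,"pics/_a.png"); crop(s,115,250,100,115,5,"pics/_b.png"); a=cv2.imread("pics/_a.png");b=cv2.imread("pics/_b.png"); b=cv2.resize(b,None,fx=.7,fy=1) if 0 else b
    h=max(a.shape[0],b.shape[0]); o=np.zeros((h,a.shape[1]+b.shape[1],3),np.uint8); o[:a.shape[0],:a.shape[1]]=a; o[:b.shape[0],a.shape[1]:]=b; o=o[:600,:]; f=min(1,800/o.shape[1]); cv2.imwrite(f"pics/p{n}.png",cv2.resize(o,None,fx=f,fy=f,interpolation=cv2.INTER_AREA))
E
python3 look2.py 14
```

```text
[ 0.0035  0.0008 -0.0022] [0.0008 0.0155 0.0005] [ 0.4906 -0.2015  0.0653] [-0.44 -1.08 -1.69] [ 0.211 -0.021  0.036] 17.4
[-0.0022 -1.     -0.0035]
```

View pics/p14.png

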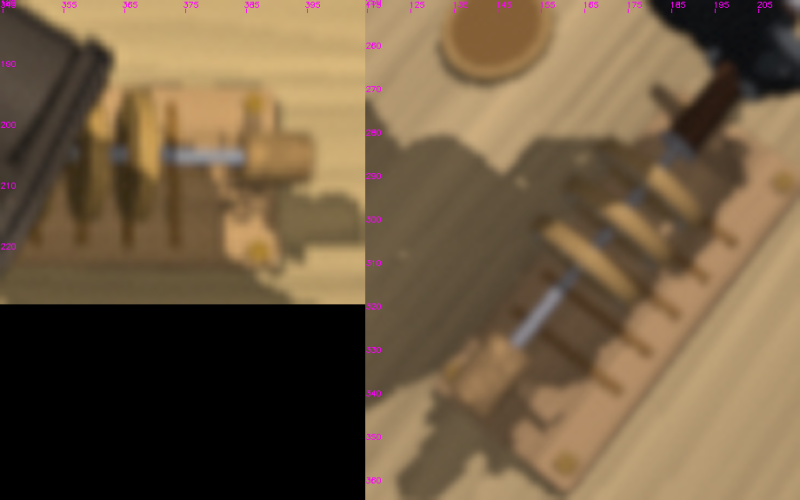

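Request:
jog_arm --deltas '[[[0,0,0],[0.0003,0.003,0.0003],0.0],[[0.002,0,-0.001],[0.0003,0.006,0.0003],0.0],[[0.002,0,-0.001],[0.0003,0.009,0.0003],0.0],[[0.002,0,-0.001],[0.0003,0.0115,0.0003],0.0],[[0.002,0,-0.001],[0.0003,0.013,0.0003],0.0]]'

```text
time: 17.92
eef_pos: [0.4915, -0.2022, 0.0533]
tcp_rot: [0.492, -0.508, 0.508, -0.492]
contact_force: [0.4, 0.2, -2.0]
opening: 0.191
```

```bash
python3 look2.py 15
```

```text
[-0.0003  0.0009 -0.0001] [ 0.0001  0.0035 -0.0005] [ 0.4915 -0.2022  0.0533] [ 0.35  0.23 -1.96] [ 0.216 -0.001  0.041] 17.9167
[-1.e-04 -1.e+00  3.e-04]
```

View pics/p15.png

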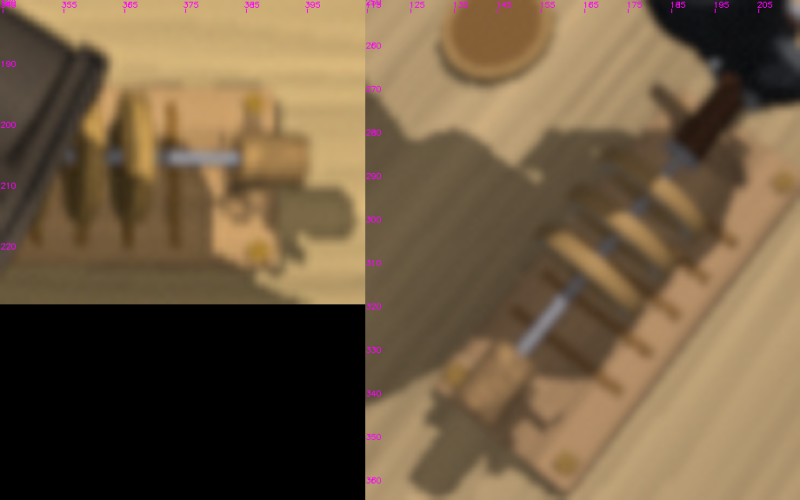

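Aligned over both saddles; the last 3 to 4 mm slowly with force reading.

Request:
jog_arm --deltas '[[[0,0,0],[0,0.001,-0.0002],0.0],[[0,0,0],[0,0.002,-0.0003],0.0],[[0,0,0],[0,0.0025,-0.0003],0.0]]'

```text
time: 18.27
eef_pos: [0.4911, -0.2021, 0.0507]
tcp_rot: [-0.492, 0.508, -0.508, 0.492]
contact_force: [-0.2, -0.3, -1.5]
opening: 0.188
```

Request:
jog_arm --deltas '[[[0,0,0],[0,0.0007,0],0.0],[[0,0,0],[0,0.001,0],0.0],[[0,0,0],[0,0.001,0],0.0]]'

```text
time: 18.52
eef_pos: [0.4912, -0.2022, 0.05]
tcp_rot: [-0.492, 0.508, -0.508, 0.492]
contact_force: [-1.0, 1.1, 0.9]
opening: 0.183
```

```bash
python3 look2.py -
```

```text
[ 0.0001  0.0008 -0.0003] [ 0.0001  0.0002 -0.0002] [ 0.4912 -0.2022  0.05  ] [-1.03  1.07  0.93] [ 0.237  0.159 -0.036] 18.5167
[-3.e-04 -1.e+00 -1.e-04]
```

Request:
jog_arm --deltas '[[[0,0,0],[0,0.0005,0],0.0],[[0,0,0],[0,0.0008,0],0.0],[[0,0,0],[0,0.0008,0],0.0]]'

```text
time: 18.77
eef_pos: [0.4912, -0.2022, 0.0499]
tcp_rot: [-0.492, 0.508, -0.508, 0.492]
contact_force: [-2.5, 2.3, 4.6]
opening: 0.194
```

```bash
python3 look2.py 16
```

```text
[ 0.0004  0.0008 -0.0004] [ 0.0001  0.0001 -0.0002] [ 0.4912 -0.2022  0.0499] [-2.49  2.34  4.65] [ 0.286  0.494 -0.093] 18.7667
[-4.e-04 -1.e+00 -4.e-04]
```

View pics/p16.png

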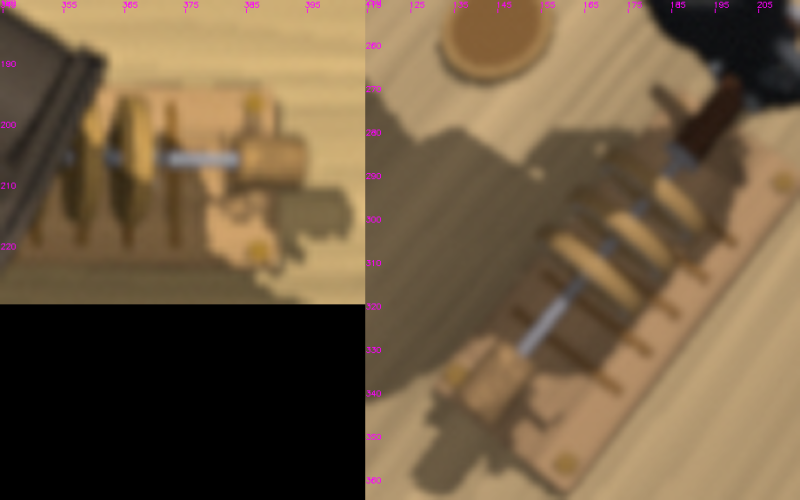

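```bash
python3 - <<'E'
from m import *
t=load("top16.npz"); s=load("scene16.npz"); s0=load("scene0.npz")
g=t["pixels"].astype(int); rb=g[...,2]-g[...,0]
for v in range(200,212): print(v,rb[v,368:398].tolist())
o=[]
for u in range(374,383):
    y=rb[201:210,u].astype(float); w=np.clip(50-y,0,None); o.append((u,(w*np.arange(201,210)).sum()/w.sum()))
W=onz(t,o,.065); p=np.polyfit(W[:,1],W[:,0],1); print(np.round(o,2).tolist(),p,np.polyval(p,[-.3994,-.2385]).round(4))
# diff of scene16 with projected features
im=cv2.resize(s["pixels"][255:310,160:220],None,fx=10,fy=10,interpolation=cv2.INTER_CUBIC); im=cv2.convertScaleAbs(im,alpha=1.5,beta=-20)
im0=cv2.resize(s0["pixels"][255:310,160:220],None,fx=10,fy=10,interpolation=cv2.INTER_CUBIC); im0=cv2.convertScaleAbs(im0,alpha=1.5,beta=-20)
cv2.imwrite("pics/z16.png",im); cv2.imwrite("pics/z0.png",im0)
E
```

```text
200 [112, 107, 98, 95, 97, 101, 97, 96, 95, 97, 98, 97, 96, 96, 96, 97, 86, 70, 69, 75, 90, 92, 68, 74, 82, 84, 84, 84, 84, 85]
201 [116, 109, 92, 80, 87, 97, 95, 91, 91, 92, 92, 92, 91, 87, 90, 85, 75, 65, 65, 72, 83, 84, 67, 70, 76, 78, 81, 83, 85, 85]
202 [118, 111, 81, 60, 70, 83, 88, 90, 89, 89, 89, 89, 85, 78, 80, 73, 69, 69, 71, 77, 80, 78, 69, 71, 69, 70, 74, 81, 84, 85]
203 [118, 110, 71, 48, 51, 64, 78, 88, 91, 90, 89, 93, 89, 78, 74, 66, 74, 81, 85, 85, 82, 82, 80, 79, 79, 77, 75, 80, 83, 85]
204 [117, 109, 62, 37, 32, 28, 40, 60, 69, 70, 70, 78, 79, 66, 56, 48, 70, 92, 95, 93, 88, 86, 87, 88, 88, 89, 86, 81, 83, 86]
205 [115, 105, 51, 17, 7, 1, 3, 9, 19, 20, 22, 30, 33, 26, 17, 13, 54, 97, 105, 98, 89, 87, 88, 90, 94, 93, 91, 84, 84, 89]
206 [114, 105, 51, 15, 5, -2, -3, -3, 0, 2, 8, 11, 12, 7, 0, 2, 48, 95, 102, 95, 89, 86, 88, 90, 91, 91, 87, 82, 85, 88]
207 [113, 107, 65, 37, 31, 19, 19, 21, 20, 28, 50, 56, 52, 39, 18, 19, 58, 89, 92, 85, 85, 86, 85, 84, 85, 84, 82, 80, 86, 88]
208 [106, 103, 71, 53, 54, 51, 51, 51, 50, 60, 86, 94, 92, 75, 53, 46, 66, 79, 78, 74, 76, 77, 78, 77, 76, 78, 77, 79, 85, 87]
209 [88, 85, 61, 54, 57, 59, 57, 57, 55, 60, 82, 97, 97, 80, 61, 53, 59, 65, 62, 60, 61, 63, 63, 63, 64, 64, 67, 74, 82, 83]
210 [68, 64, 51, 53, 56, 57, 57, 56, 54, 55, 68, 92, 98, 80, 55, 47, 46, 49, 50, 49, 48, 48, 49, 47, 48, 49, 55, 65, 71, 73]
211 [62, 58, 54, 55, 55, 58, 55, 56, 55, 53, 60, 83, 91, 79, 54, 47, 50, 53, 61, 63, 57, 50, 45, 42, 43, 44, 48, 51, 53, 53]
[[374.0, 205.74], [375.0, 205.9], [376.0, 205.99], [377.0, 205.92], [378.0, 205.6], [379.0, 205.66], [380.0, 205.69], [381.0, 205.83], [382.0, 205.99]] [0.01448064 0.48829627] [0.4825 0.4848]
```

View pics/z16.png

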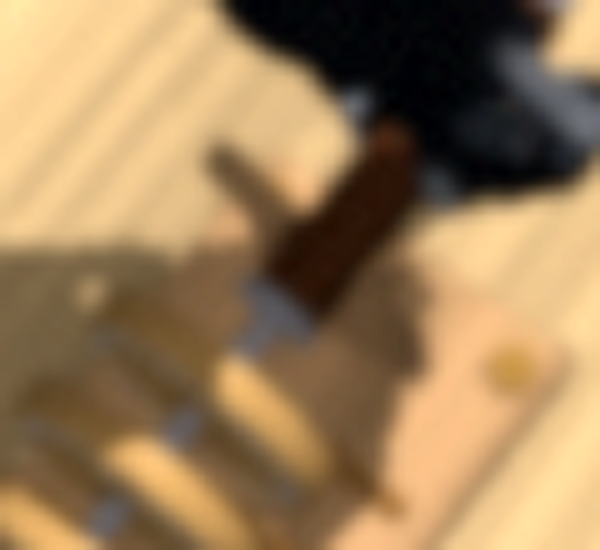

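View pics/z0.png

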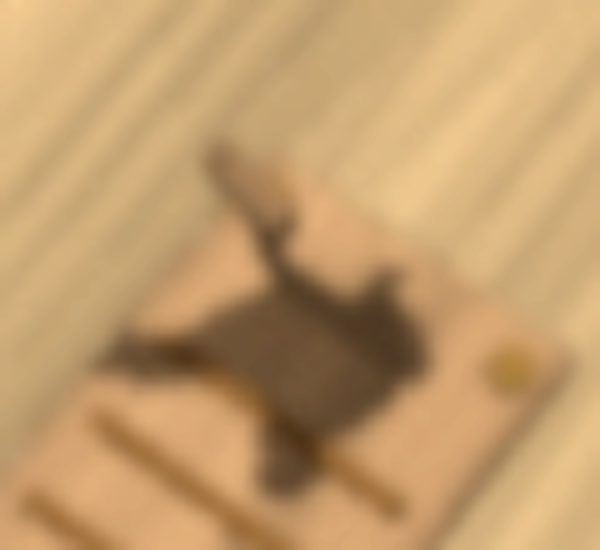

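```bash
python3 - <<'E'
from m import *
s0=load("scene0.npz"); s=load("scene16.npz")
im=cv2.imread("pics/z0.png"); im2=cv2.imread("pics/z16.png")
C=np.array([.4847,-.3184]); yv=np.array([.036,.99935]); xv=np.array([.99935,-.036])
for bx,col in((0,(255,0,0)),(.003,(0,255,0))):
    for y in (.076,.084):
        L=[]
        for x,z in((-.0125,.07),(-.0125,.055),(.0125,.055),(.0125,.07)):
            p=C+xv*(x+bx)+yv*y; L.append([*p,z])
        uv=(proj(s0,L)-[160,255]+.5)*10
        for I in (im,im2): cv2.polylines(I,[uv.astype(int).reshape(-1,1,2)],False,col,1)
# pegs predicted
cv2.imwrite("pics/z0o.png",np.hstack([im,im2])[:, :1200]); o=cv2.imread("pics/z0o.png"); cv2.imwrite("pics/z0o.png",cv2.resize(o,(800,367)))
# peg check in scene: pegs pixel from s0st crop (8x): (690,176)->, (288,692),(85,528)
pk=np.array([[690,176],[288,692],[85,528]])/8-.44+[125,270]
print("scene pegs z10",onz(s0,pk,.010).round(4).tolist())
E
```

```text
scene pegs z10 [[0.5293, -0.2274, 0.01], [0.5216, -0.4171, 0.01], [0.4407, -0.414, 0.01]]
```

View pics/z0o.png

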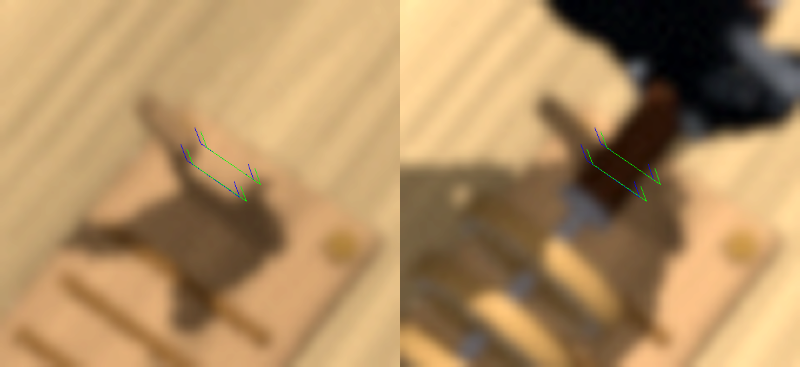

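```bash
python3 - <<'E'
from m import *
s=load("scene16.npz"); s0=load("scene0.npz")
def draw(I,pts,col,u0,v0,k,closed=False):
    uv=(proj(s,pts)-[u0,v0]+.5)*k; cv2.polylines(I,[uv.astype(int).reshape(-1,1,2)],closed,col,1)
u0,v0,k=175,255,20
def mk(c): 
    I=cv2.resize(c["pixels"][v0:v0+40,u0:u0+40],None,fx=k,fy=k,interpolation=cv2.INTER_CUBIC); return cv2.convertScaleAbs(I,alpha=1.4,beta=-10)
a=mk(s0)[:600,:]; b=mk(s)[:600,:]
C=np.array([.4850,-.3207]); yv=np.array([.036,.99935]); xv=np.array([.99935,-.036])   # scene-frame pegs
for y in (.076,.084):
    L=[[*(C+xv*x+yv*y),z] for x,z in((-.0125,.065),(-.0125,.055),(.0125,.055),(.0125,.065))]
    for I in (a,b): draw(I,L,(0,255,0),u0,v0,k)
E0=np.array([.4912,-.2022]); d=np.array([-.0364,-.9993]); n=np.array([.9993,-.0364])
for dx,col in((0,(0,0,255)),(-.002,(255,255,0))):
  for sx,sz in((-.009,.075),(.009,.055),(.009,.075)):
    L=[[*(E0+d*l+n*(sx+dx)),sz] for l in (-.02,.0483)]
    draw(b,L,col,u0,v0,k)
cv2.imwrite("pics/q_a.png",a); cv2.imwrite("pics/q_b.png",b)
E
```

```text
(no output)
```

View pics/q_a.png

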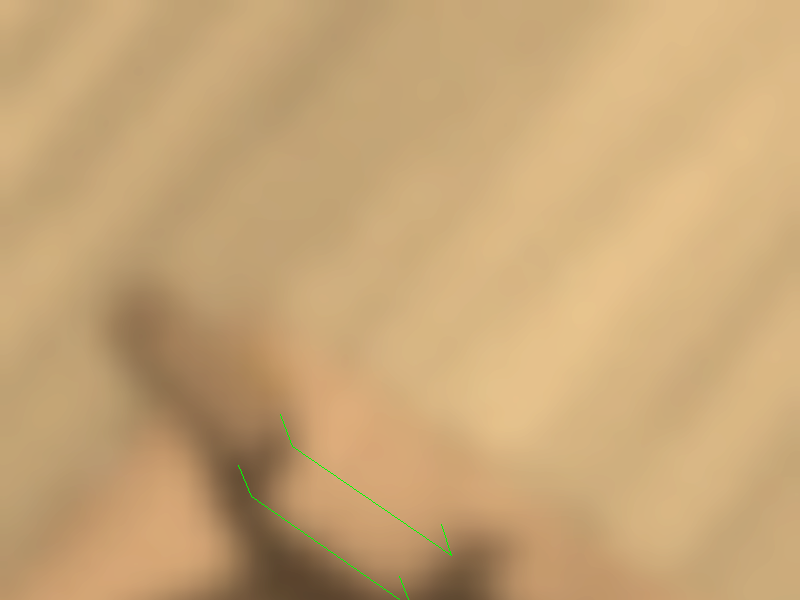

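View pics/q_b.png

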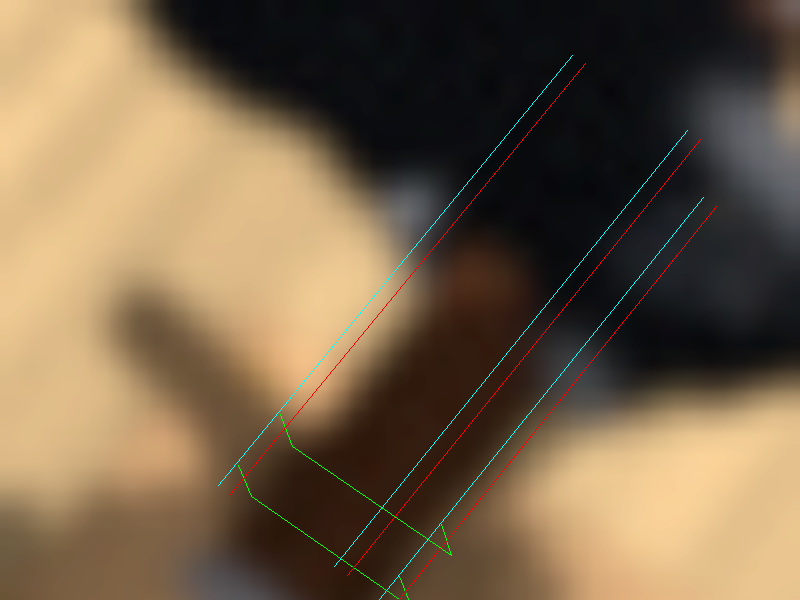

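Request:
jog_arm --deltas '[[[0,0,0],[0,-0.0015,0],0.0],[[0,0,0],[0,-0.002,-0.0008],0.0],[[0,0,0],[0,-0.002,-0.0012],0.0],[[0,0,0],[0,-0.002,-0.0012],0.0]]'

```text
time: 19.2
eef_pos: [0.4898, -0.2021, 0.0514]
tcp_rot: [-0.492, 0.508, -0.508, 0.492]
contact_force: [-0.4, -0.7, -1.0]
opening: 0.189
```

```bash
python3 look2.py -
```

```text
[ 0.0005  0.0007 -0.0005] [0.0002 0.0016 0.0012] [ 0.4898 -0.2021  0.0514] [-0.37 -0.7  -1.05] [ 0.148 -0.037  0.101] 19.2
[-5.e-04 -1.e+00 -5.e-04]
```

Request:
jog_arm --deltas '[[[0,0,0],[0,0.0006,0],0.0],[[0,0,0],[0,0.0012,0],0.0],[[0,0,0],[0,0.0016,0],0.0],[[0,0,0],[0,0.0017,0],0.0]]'

```text
time: 19.53
eef_pos: [0.4897, -0.202, 0.05]
tcp_rot: [-0.492, 0.509, -0.508, 0.492]
contact_force: [-2.1, 0.8, 1.5]
opening: 0.186
```

```bash
python3 look2.py -
```

```text
[ 0.0011  0.0007 -0.0008] [0.0002 0.0002 0.0013] [ 0.4897 -0.202   0.05  ] [-2.14  0.82  1.5 ] [ 0.232  0.28  -0.066] 19.5333
[-8.0e-04 -1.0e+00 -1.1e-03]
```

Request:
jog_arm --deltas '[[[0,0,0],[0,0.0003,0],0.22],[[0,0,0],[0,0.0003,0],0.26],[[0,0,0],[0,0.0003,0],0.3],[[0,0,0],[0,0.0003,0],0.36],[[0,0,0],[0,0.0003,0],0.45],[[0,0,0],[0,0.0003,0],0.5],[[0,0,0],[0,0.0003,0],0.5]]' --force 20

```text
time: 20.12
eef_pos: [0.4898, -0.2021, 0.0497]
tcp_rot: [-0.492, 0.509, -0.508, 0.492]
contact_force: [0.3, 0.3, 0.5]
opening: 0.497
```

```bash
python3 look2.py 17
```

```text
[ 0.001   0.0007 -0.0006] [ 0.0002 -0.0001  0.0012] [ 0.4898 -0.2021  0.0497] [0.31 0.31 0.47] [-0.019 -0.032 -0.002] 20.1167
[-6.e-04 -1.e+00 -1.e-03]
```

View pics/p17.png

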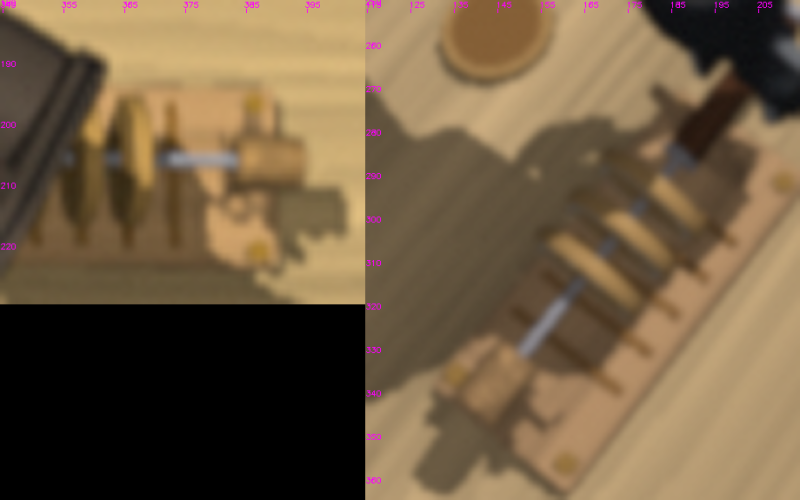

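Released and at rest. Retreat straight up.

Request:
jog_arm --deltas '[[[0,0,0],[0,-0.005,0],0.5],[[0,0,0],[0,-0.02,0],0.5],[[0,0,0],[0,-0.045,0],0.5],[[0,0,0],[0,-0.08,0],0.5],[[0,0,0],[0,-0.12,0],0.5],[[0,0,0],[0,-0.15,0],0.5],[[0,0,0],[0,-0.17,0],0.5],[[0,0,0],[0,-0.17,0],0.5]]'

```text
time: 20.88
eef_pos: [0.4926, -0.2038, 0.2266]
tcp_rot: [0.491, -0.504, 0.512, -0.493]
contact_force: [0.6, 0.8, 1.0]
opening: 0.504
```

Request:
jog_arm --deltas '[[[0,0,0],[-0.03,0,0],0.5],[[0,0,0],[-0.07,0,0],0.5],[[0,0,0],[-0.11,0,0],0.5],[[0,0,0],[-0.15,0,0],0.5],[[0,0,0],[-0.18,0,0],0.5],[[0,0,0],[-0.19,0,0],0.5],[[0,0,0],[-0.19,0,0],0.5]]'

```text
time: 21.47
eef_pos: [0.4981, -0.0119, 0.2245]
tcp_rot: [0.492, -0.504, 0.51, -0.493]
contact_force: [-0.7, 0.2, -1.1]
opening: 0.5
```

```bash
python3 - <<'E'
from m import *
from plant import ctrl
t=ctrl.read_camera("top"); s=ctrl.read_camera("scene"); np.savez("top18.npz",**t); np.savez("scene18.npz",**s)
cv2.imwrite("pics/top18.png",t["pixels"]); crop(t,315,180,95,55,8,"pics/t18.png"); crop(s,115,245,110,118,5,"pics/s18.png"); st=ctrl.get_state(); print(st["time"],st["eef_pos"],st["contact_force"])
E
```

```text
21.5667 [ 0.49857909 -0.01433473  0.22492822] [-0.00164646  0.30978999 -0.9553083 ]
```

View pics/t18.png

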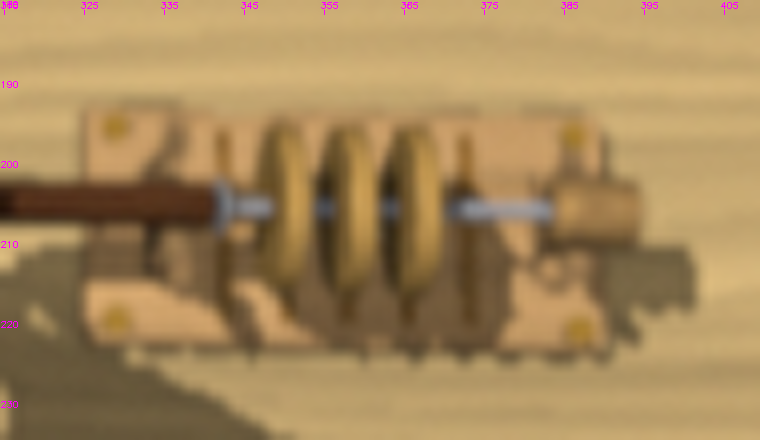

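View pics/s18.png

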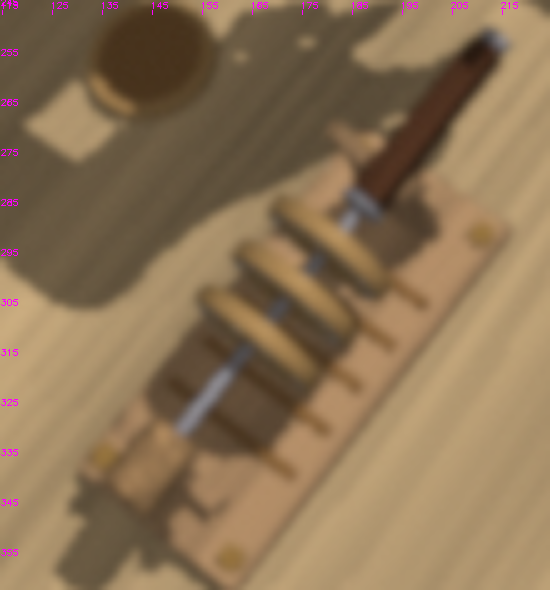

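View pics/top18.png

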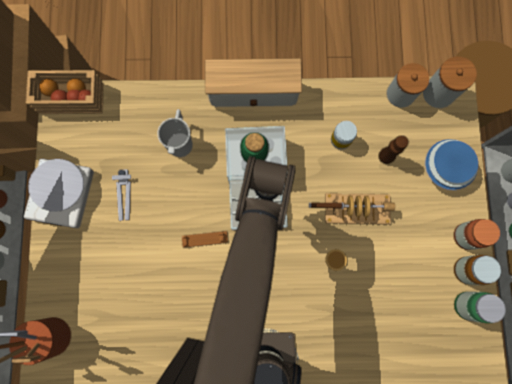

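```bash
python3 - <<'E'
from m import *
t=load("top18.npz"); s=load("scene18.npz"); P=cloud(t)
for u,v in [(318,205),(325,205),(335,205),(340,205),(378,206),(386,206),(390,206),(360,225),(300,225)]: print(u,v,np.median(P[v-1:v+2,u-1:u+2].reshape(-1,3),0).round(4))
g=t["pixels"].astype(int); m=(g.sum(2)<200)
o=[]
for u in range(312,340):
    r=np.arange(198,213); w=np.clip(75-g[198:213,u,2]*.6,0,None); w=np.clip(110-g[198:213,u,2],0,None); o.append((u,(w*r).sum()/w.sum()))
W=onz(t,o,.068); print(np.polyfit(W[:,1],W[:,0],1), W[::6,:2].round(4).tolist())
print("end cap/tip y", onz(t,[[342,205],[383.5,206],[394.5,206]],.065).round(4))
Q=cloud(s)
for u,v in [(200,272),(146,338),(140,345)]: print(u,v,Q[v,u].round(4))
# bystanders
a=load("top0.npz")["pixels"].astype(int); d=abs(a-g).max(2); print("diff jar/jug/tin/mill/opener/plain", [int(d[v0:v1,u0:u1].max()) for u0,v0,u1,v1 in ((242,130,270,158),(158,110,195,155),(330,120,358,148),(378,135,410,165),(112,168,134,222),(324,248,349,272))])
E
```

```text
318 205 [ 0.4881 -0.1792  0.0744]
325 205 [ 0.4866 -0.2006  0.0748]
335 205 [ 0.4869 -0.2325  0.0739]
340 205 [ 0.486  -0.248   0.0742]
378 206 [ 0.4817 -0.3734  0.0667]
386 206 [ 0.4803 -0.3928  0.0785]
390 206 [ 0.4802 -0.4059  0.0755]
360 225 [ 0.4302 -0.324  -0.0019]
300 225 [ 0.4333 -0.1266 -0.0026]
[0.06577875 0.49931483] [[0.4885, -0.1604], [0.4878, -0.1795], [0.4869, -0.1985], [0.4863, -0.2176], [0.4857, -0.2367]]
end cap/tip y [[ 0.4874 -0.2564  0.065 ]
 [ 0.4821 -0.3883  0.065 ]
 [ 0.4815 -0.4232  0.065 ]]
200 272 [ 0.4973 -0.2171  0.074 ]
146 338 [ 0.4893 -0.407   0.0735]
140 345 [ 0.4658 -0.4243  0.0125]
diff jar/jug/tin/mill/opener/plain [37, 22, 22, 22, 23, 79]
```

```bash
python3 - <<'E'
from plant import ctrl
s=ctrl.get_state(); print(s["dq"].round(3),s["time"]); print(ctrl.sign_off())
E
```

```text
[-0.029  0.001 -0.01  -0.     0.003  0.002] 21.5667
the job is handed in; nothing more can be done
None
```

I threaded the skewer level through the three lids and pressed it home in the cork. The cork slid back about 22 mm to the divider. I felt a firm stop after about 13 mm more travel and leaned on it at a reading of about 14 N for 1.3 s. I then lifted the stack, set it in the stand with the handle in the flat saddle and the cork in the V, and let go at a light touch. The job was handed in at 21.6 s.

**Last checks that passed:**
- The depth image puts the handle top at 74–75 mm (75 expected), the rod top at 67 mm (68) and the cork top at 76–79 mm (79), so the stack lies level and seated.
- The guard and cork sit where the stand expects them along its length, with the lids hanging free between the saddles.
- After release, contact force was about zero, and the gripper is well clear of everything.
- The jug, tin, mill and can opener look unchanged.

**Checks that disagreed or were less certain:**
- The two cameras differed by about 3 mm in x at the tray and about 2 mm in y at the stand. I therefore aligned by comparing positions within the same view.
- Touching down in the saddle gave a sideways reading of about 2 N. I raised the stack, shifted it 1.2 mm and got the same reading, so I took it for arm flex; it vanished on release.
- The jar and the plain lid show some brightness change. I put that down to the arm's shadow and did not check it separately.
- I did not check the divider in a picture after the lift. The highest force I read was 14.2 N.

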